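# Load the label reels into the dispenser rack and set its brake

### The job

Get the label rack ready: first slide its brake fully to the open end of the track, the end by the bay nearest the robot, and leave it there while you fit every label reel lying on the table into a bay of the rack, one per bay and any bay, squeezing the sprung spindle so that it springs out into both end cups. When all the reels are in, slide the brake grip level with the white pointer and let go. Leave the mug, the books and the stapler where they are.

Things in the scene. Friction and masses are not known exactly. Their poses are not given: they have to be found in the camera images.
- reel1_center (a point): Centre (on the axis, half-way up) of a label reel lying on the table; reels are alike, one may be absent. y runs along its sprung spindle. Two grey 60 x 60 x 5 mm end plates stand across y, outer faces at y = -33 and +33 mm. A white paper roll, 52 mm diameter, fills y = -28 to +4. A 10 mm steel pin sticks out of the middle of each plate to y = -71 and +71 mm (142 overall). About 0.2 kg.
- reel1_plunger (a joint): How far this reel's spring end is pushed in, m: 0 = free, 0.020 = fully squeezed. Spring force 5 N at 0, rising to 15 N at 0.020; reads about 0.002 when the reel is sprung into both cups of a bay.
- reel2_center (a point): As reel1. The plate and pin at +y slide together up to 20 mm towards -y against a spring when the plates are squeezed together (then 46 mm over the plates, 122 mm overall), and spring back when let go. The centre point stays with the -y plate and roll. On the table the centre is 30 mm up.
- reel2_plunger (a joint): How far this reel's spring end is pushed in, m: 0 = free, 0.020 = fully squeezed. Spring force 5 N at 0, rising to 15 N at 0.020; reads about 0.002 when the reel is sprung into both cups of a bay.
- reel3_center (a point): As reel1. To squeeze a reel from above, press the outer faces of both plates above the pins, where 25 mm of plate is free; 25 to 30 N squeezes it fully and holds it.
- reel3_plunger (a joint): How far this reel's spring end is pushed in, m: 0 = free, 0.020 = fully squeezed. Spring force 5 N at 0, rising to 15 N at 0.020; reads about 0.002 when the reel is sprung into both cups of a bay.
- reel4_center (a point): As reel1.
- reel4_plunger (a joint): How far this reel's spring end is pushed in, m: 0 = free, 0.020 = fully squeezed. Spring force 5 N at 0, rising to 15 N at 0.020; reads about 0.002 when the reel is sprung into both cups of a bay.
- bay0 (a point): Nearest to the robot of the fixed label rack's four bays: where a fitted reel's middle rests, 55 mm above the table. x: along the row of bays (pitch 80 mm); y: from cup to cup. A bay is a pair of steel posts, 36 mm wide in x, tops 74 mm above the table, facing faces at y = -64 and +64 mm.
- bay1 (a point): Second bay, like bay0. Each post's facing face has a blind square cup, 16 x 16 mm, 6 mm deep (cup bottoms 140 mm apart), centred 3 mm above this point, 58 mm above the table. A lip closes it above, so a pin enters only along y.
- bay2 (a point): Third bay, like bay0. The rack's plywood base under the bays is 12 mm thick.
- bay3 (a point): Fourth and farthest bay, like bay0.
- brake (a joint): Position of the brake slider along its track, m: 0 = open end of the track (the end nearest bay 0), 0.16 = other end. It stays where it is left; friction about 1.5 N. It moves along the +x axis of the bays.
- brake_grip (a point): Centre of the brake slider's grip: upright black block 20 mm (along the track) x 26 mm x 44 mm high, its top 22 mm above this point, on an aluminium track whose top is 22 mm below this point (30 mm above the table). The track runs along the bays' x axis, 125 mm to the +y side of the bays. A white line across the block's top marks its middle. Same axes as the bays.
- mark (a point): Tip of the white pointer, a 30 mm high block clipped to the outer (+y) side of the brake track, 42 mm above the table; its x axis runs along the track (as for the bays). The brake is set when the middle of the grip is level with this tip along x.
- mug: White mug, 80 mm diameter, 90 mm high, origin under its centre. Bystander.
- books: Two stacked books, 110 x 160 x 40 mm, origin under their centre. Bystander.
- stapler: Black stapler, 130 x 34 x 41 mm, origin under its centre. Bystander.

How it is judged:
On the way, in this order (a step that is already met when the one before it is completed fails the run):
1. the brake is at the open end of its track (within 8 mm) (value of joint brake below 0.008 m), for 0.2 s.
2. every reel present is sprung into both cups of a bay, with the brake still at the open end (within 15 mm) (((distance between reel1_center and bay0 below 0.009 m and angle between the y axis of reel1_center and the y axis of bay0, either way round below 0.08 rad and value of joint reel1_plunger below 0.006 m) or (distance between reel1_center and bay1 below 0.009 m and angle between the y axis of reel1_center and the y axis of bay1, either way round below 0.08 rad and value of joint reel1_plunger below 0.006 m) or (distance between reel1_center and bay2 below 0.009 m and angle between the y axis of reel1_center and the y axis of bay2, either way round below 0.08 rad and value of joint reel1_plunger below 0.006 m) or (distance between reel1_center and bay3 below 0.009 m and angle between the y axis of reel1_center and the y axis of bay3, either way round below 0.08 rad and value of joint reel1_plunger below 0.006 m)) and ((distance between reel2_center and bay0 below 0.009 m and angle between the y axis of reel2_center and the y axis of bay0, either way round below 0.08 rad and value of joint reel2_plunger below 0.006 m) or (distance between reel2_center and bay1 below 0.009 m and angle between the y axis of reel2_center and the y axis of bay1, either way round below 0.08 rad and value of joint reel2_plunger below 0.006 m) or (distance between reel2_center and bay2 below 0.009 m and angle between the y axis of reel2_center and the y axis of bay2, either way round below 0.08 rad and value of joint reel2_plunger below 0.006 m) or (distance between reel2_center and bay3 below 0.009 m and angle between the y axis of reel2_center and the y axis of bay3, either way round below 0.08 rad and value of joint reel2_plunger below 0.006 m)) and ((distance between reel3_center and bay0 below 0.009 m and angle between the y axis of reel3_center and the y axis of bay0, either way round below 0.08 rad and value of joint reel3_plunger below 0.006 m) or (distance between reel3_center and bay1 below 0.009 m and angle between the y axis of reel3_center and the y axis of bay1, either way round below 0.08 rad and value of joint reel3_plunger below 0.006 m) or (distance between reel3_center and bay2 below 0.009 m and angle between the y axis of reel3_center and the y axis of bay2, either way round below 0.08 rad and value of joint reel3_plunger below 0.006 m) or (distance between reel3_center and bay3 below 0.009 m and angle between the y axis of reel3_center and the y axis of bay3, either way round below 0.08 rad and value of joint reel3_plunger below 0.006 m)) and ((distance between reel4_center and bay0 below 0.009 m and angle between the y axis of reel4_center and the y axis of bay0, either way round below 0.08 rad and value of joint reel4_plunger below 0.006 m) or (distance between reel4_center and bay1 below 0.009 m and angle between the y axis of reel4_center and the y axis of bay1, either way round below 0.08 rad and value of joint reel4_plunger below 0.006 m) or (distance between reel4_center and bay2 below 0.009 m and angle between the y axis of reel4_center and the y axis of bay2, either way round below 0.08 rad and value of joint reel4_plunger below 0.006 m) or (distance between reel4_center and bay3 below 0.009 m and angle between the y axis of reel4_center and the y axis of bay3, either way round below 0.08 rad and value of joint reel4_plunger below 0.006 m)) and value of joint brake below 0.015 m), for 0.3 s.
3. the brake grip is level with the pointer (within 6 mm along the track) (x of brake_grip in the frame of mark between -0.006 and 0.006 m), for 0.2 s.
At the end, for the whole second after the job is handed in: Every reel present rests in a bay of its own: its centre within 9 mm of the bay point, its spindle in line with the cups (within 0.08 rad), its spring end pushed in by less than 6 mm (both pins out in their cups), at rest; the middle of the brake grip is within 6 mm of the pointer along the track (all of step 3 and ((distance between reel1_center and bay0 below 0.009 m and angle between the y axis of reel1_center and the y axis of bay0, either way round below 0.08 rad and value of joint reel1_plunger below 0.006 m) or (distance between reel1_center and bay1 below 0.009 m and angle between the y axis of reel1_center and the y axis of bay1, either way round below 0.08 rad and value of joint reel1_plunger below 0.006 m) or (distance between reel1_center and bay2 below 0.009 m and angle between the y axis of reel1_center and the y axis of bay2, either way round below 0.08 rad and value of joint reel1_plunger below 0.006 m) or (distance between reel1_center and bay3 below 0.009 m and angle between the y axis of reel1_center and the y axis of bay3, either way round below 0.08 rad and value of joint reel1_plunger below 0.006 m)) and ((distance between reel2_center and bay0 below 0.009 m and angle between the y axis of reel2_center and the y axis of bay0, either way round below 0.08 rad and value of joint reel2_plunger below 0.006 m) or (distance between reel2_center and bay1 below 0.009 m and angle between the y axis of reel2_center and the y axis of bay1, either way round below 0.08 rad and value of joint reel2_plunger below 0.006 m) or (distance between reel2_center and bay2 below 0.009 m and angle between the y axis of reel2_center and the y axis of bay2, either way round below 0.08 rad and value of joint reel2_plunger below 0.006 m) or (distance between reel2_center and bay3 below 0.009 m and angle between the y axis of reel2_center and the y axis of bay3, either way round below 0.08 rad and value of joint reel2_plunger below 0.006 m)) and ((distance between reel3_center and bay0 below 0.009 m and angle between the y axis of reel3_center and the y axis of bay0, either way round below 0.08 rad and value of joint reel3_plunger below 0.006 m) or (distance between reel3_center and bay1 below 0.009 m and angle between the y axis of reel3_center and the y axis of bay1, either way round below 0.08 rad and value of joint reel3_plunger below 0.006 m) or (distance between reel3_center and bay2 below 0.009 m and angle between the y axis of reel3_center and the y axis of bay2, either way round below 0.08 rad and value of joint reel3_plunger below 0.006 m) or (distance between reel3_center and bay3 below 0.009 m and angle between the y axis of reel3_center and the y axis of bay3, either way round below 0.08 rad and value of joint reel3_plunger below 0.006 m)) and ((distance between reel4_center and bay0 below 0.009 m and angle between the y axis of reel4_center and the y axis of bay0, either way round below 0.08 rad and value of joint reel4_plunger below 0.006 m) or (distance between reel4_center and bay1 below 0.009 m and angle between the y axis of reel4_center and the y axis of bay1, either way round below 0.08 rad and value of joint reel4_plunger below 0.006 m) or (distance between reel4_center and bay2 below 0.009 m and angle between the y axis of reel4_center and the y axis of bay2, either way round below 0.08 rad and value of joint reel4_plunger below 0.006 m) or (distance between reel4_center and bay3 below 0.009 m and angle between the y axis of reel4_center and the y axis of bay3, either way round below 0.08 rad and value of joint reel4_plunger below 0.006 m)) and linear speed of each of reel1, reel2, reel3, reel4 below 0.03 m/s); the robot touches nothing.
It fails at once if the mug moved more than 30 mm (distance of mug from where it was at the start of the episode above 0.03 m).
It fails at once if the books moved more than 30 mm (distance of books from where it was at the start of the episode above 0.03 m).
It fails at once if the stapler moved more than 30 mm (distance of stapler from where it was at the start of the episode above 0.03 m).
Of reel1, reel2, reel3, reel4 only 3 to 4 are there at a start; the rules pass over those that are not, and their reading is None.
At some moment in a run one of reel1, reel2, reel3, reel4 may be knocked a few centimetres aside while the robot is not near it.
Once in a run the grip may slacken for a moment while it holds something.
It also fails if it takes over 210 s, if anything falls off the work surface, if the arm or the gripper's body presses on something with over 40 N, if the wrist force passes 120 N, or if a joint passes its speed limit or range.

### The arm

A 6-joint arm with a two-finger parallel gripper is mounted at the origin on the work surface. World frame = base frame: x ahead of the robot, y to its left, z up, the work surface at z = 0. Lengths are in m, angles in rad, forces in N, time in s.
With the tool pointing down it reaches from about 0.25 to 0.775 m from the base axis. Payload 4 kg.
Tool frame: the origin (TCP) lies at the very end of the fingers, on their centre line; the grasp point (between the pads) lies 19 mm behind it; x points along the fingers, y is the direction in which the jaws open and shut, and the axes are right-handed (so a half turn about x gives the same grasp; the last joint's range is limited). The gripper opens to 94 mm and grips with 3 to 60 N. Pads are 16 mm wide; open, the fingers measure 119 mm over their backs; the gripper's body (75 mm by 177 mm) begins 78 mm behind the grasp point.
Start: joints at [-1.355, 0.087, 1.371, -0, 1.684, -0.103], TCP at [0.172, -0.522, 0.206] pointing down, gripper open.
Joint ranges: [-3.1, 3.1], [-0.76, 2.03], [0.27, 2.55], [-1.08, 4.22], [0.17, 2.65], [-2.57, 2.57]. Speed limits (rad/s): [2.79, 2.79, 3.14, 3.14, 3.14, 3.14].

### API

Orientations are given as [roll, pitch, yaw] about the fixed x, y, z axes, in that order (R = Rz(yaw) Ry(pitch) Rx(roll)).
In Python, from bench import robot gives the robot as it stands.
- The arm moves only by the tool carry_out, never from a script. Its argument "targets" is a list of rows, each a list of 5 numbers: the closure, from 0 (fully open) to 1 (shut), then the shift along the tool's x, y, z in cm, then the turn about the tool's x in degrees. In form: [[fingers, tx, ty, tz, turn], ...]. A call has 1 to 20 rows; each row shifts and turns the commanded pose from where the row before left it, along the tool's axes as they then stand; what a row does not reach is not made up. A row lasts 1/10 s, in which the tool goes at most 50 mm and 8.59 degrees, less where a joint would pass 70% of its speed; a pose out of reach is approached as far as the arm can. A call is refused whole if a number of a shift passes 5 or a number of a turn 8.59, either way. A call with a gripper value outside its range is refused whole. The fingers move at their own pace and stop on an object; the grip force is fixed at half the most. Time passes only in rows, so rows that do not move let the fingers close. It gives the time, the measured TCP pose, the force and the opening at its end, in the units of the state.
- robot.get_obs(): the state, without advancing time (a new reading comes with each control period).
- robot.snapshot(name): name is "scene" or "side" or "wrist"; returns a dict with "image" (384x512x3 uint8, red, green, blue), "camera_matrix" (3x3 intrinsics, pixels), "distortion" ([k1, k2, p1, p2, k3] as OpenCV has them; the pictures are not rectified), "pose" (4x4, takes a point from camera to world coordinates). Camera axes: x right, y up, looking along -z (the intrinsics and any distortion apply to the point x, -y, -z); pixel columns grow to the right and rows downward; lengths in m; the calibration is good to about 2 mm. A picture is of the moment at which its call begins. There is no depth.
- robot.close_job(): hands the job in, once; it reports no verdict.
The state is a dict: "time": time; "joint_positions": joint angles; "qvel": joint speeds; "joint_torque": joint torques, N m; "tool_pos": TCP position; "ee_rot": TCP orientation; "wrist_force": force on the tool from outside, world axes, zero at the start; "wrist_torque": the same for the moment, N m; "width": finger opening in m.
Only numpy, scipy, OpenCV 4.12 (cv2) and the standard library are available. Lean on these libraries where they do the work, as an engineer would, in place of code of your own. Each camera call takes 0.05 s, during which the arm holds its last target. There are 200 camera calls.

## Working session

There is one attempt and no reset: what is moved stays moved. The work goes in short steps, Python scripts to look and compute and a tool call to move; the robot and the scene stay as the last step left them, time stands still between calls to the robot, and variables do not carry over. Pictures are saved under pics/ and viewed, about 12 in all and at most 16, crops included, and the job is handed in when it is done.

Besides the shell and the picture viewer there is one more tool, called after ">>>" as a command line: name --pt "numbers of a row" for each row, then --argument value for the rest. carry_out: Moves the arm, as the interface text tells. Its arguments: {"type":"object","properties":{"targets":{"type":"array","items":{"type":"array","items":{"type":"number"}}}},"required":["targets"]}

```bash
ls; mkdir -p pics
cat > h.py <<'E'
import numpy as np, cv2
from bench import robot
from scipy.spatial.transform import Rotation as R
def snap(n,f=None):
    s=robot.snapshot(n)
    if f: cv2.imwrite('pics/'+f,cv2.cvtColor(s['image'],cv2.COLOR_RGB2BGR))
    return s
def ray(s,uv):
    K=np.array(s['camera_matrix']);D=np.array(s['distortion']);P=np.array(s['pose'])
    p=cv2.undistortPoints(np.array(uv,float).reshape(-1,1,2),K,D).reshape(-1,2)
    d=np.c_[p[:,0],-p[:,1],-np.ones(len(p))]@P[:3,:3].T
    return P[:3,3],d
def onz(s,uv,z):
    o,d=ray(s,uv); return o+d*((z-o[2])/d[:,2])[:,None]
def proj(s,X):
    K=np.array(s['camera_matrix']);D=np.array(s['distortion']);P=np.array(s['pose'])
    c=(np.array(X,float).reshape(-1,3)-P[:3,3])@P[:3,:3]
    c=c*[1,-1,-1]
    return cv2.projectPoints(c,np.zeros(3),np.zeros(3),K,D)[0].reshape(-1,2)
E
python3 - <<'E'
from h import *
o=robot.get_obs()
print({k:np.round(v,3) for k,v in o.items()})
for n in ['scene','side','wrist']:
    s=snap(n,n+'0.png'); print(n,np.round(s['pose'],3).tolist(),np.round(s['camera_matrix'],1).tolist(),np.round(s['distortion'],3))
E
```

```text
pics
{'time': np.float64(0.0), 'joint_positions': array([-1.355,  0.088,  1.372, -0.   ,  1.684, -0.103]), 'qvel': array([ 0.002,  0.001, -0.002,  0.   , -0.   ,  0.   ]), 'joint_torque': array([-0.0000e+00, -3.4019e+01, -3.0242e+01,  7.2000e-02,  3.3000e-02,
       -0.0000e+00]), 'tool_pos': array([ 0.172, -0.522,  0.204]), 'ee_rot': array([-1.67 ,  1.569,  1.79 ]), 'wrist_force': array([-0.299,  0.051,  1.009]), 'wrist_torque': array([-0.021,  0.05 ,  0.012]), 'width': np.float64(0.094)}
scene [[0.271, -0.633, 0.725, 1.66], [0.962, 0.194, -0.19, -0.231], [-0.02, 0.749, 0.662, 1.082], [0.0, 0.0, 0.0, 1.0]] [[496.9, 0.0, 256.9], [0.0, 496.9, 192.9], [0.0, 0.0, 1.0]] [-0.197  0.     0.     0.     0.   ]
side [[-0.69, 0.488, -0.534, -0.102], [-0.723, -0.448, 0.526, 0.699], [0.017, 0.749, 0.662, 0.879], [0.0, 0.0, 0.0, 1.0]] [[472.5, 0.0, 259.6], [0.0, 472.5, 193.0], [0.0, 0.0, 1.0]] [0.035 0.    0.    0.    0.   ]
wrist [[0.313, 0.913, 0.261, 0.249], [-0.95, 0.302, 0.084, -0.497], [-0.002, -0.274, 0.962, 0.384], [0.0, 0.0, 0.0, 1.0]] [[333.1, 0.0, 265.0], [0.0, 333.1, 186.6], [0.0, 0.0, 1.0]] [-0.001  0.     0.     0.     0.   ]
```

View pics/scene0.png

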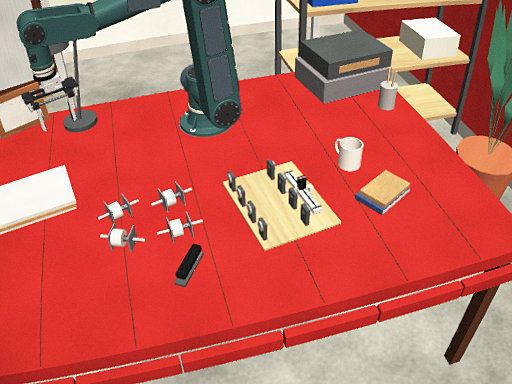

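View pics/side0.png

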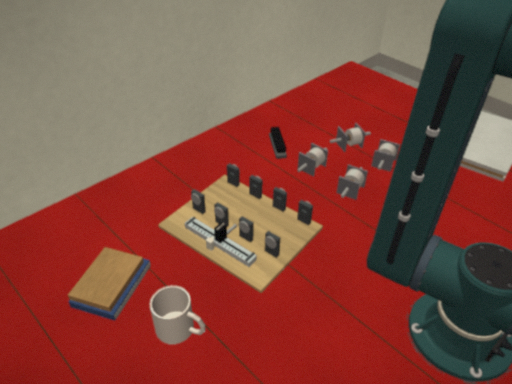

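Scene view: four reels at about (117,209), (172,197), (123,238), (180,228); the rack is at about (285,205), the mug at (349,153), the books at (383,192) and the stapler at (188,263). The side view shows the same four reels, with the brake at (219,233).

Run:
```python
from h import *
a=cv2.imread('pics/scene0.png')
c=cv2.resize(a[150:260,210:350],None,fx=5,fy=5,interpolation=cv2.INTER_CUBIC);cv2.imwrite('pics/c1.png',c)
s=snap('scene');d=snap('side')
print(np.round(onz(s,[[117,209],[172,197],[123,238],[180,228]],.03),3))
print('side reels',np.round(onz(d,[[313,158],[350,137],[385,153],[352,181]],.03),3))
print('base corners',np.round(onz(s,[[223,184],[292,161],[341,221],[267,248]],.012),3))
print('mug,books,stap',np.round(onz(s,[[349,165],[383,195],[188,265]],.02),3))
print('brake top',np.round(onz(s,[[302,180]],.074),3),np.round(onz(d,[[221,226]],.074),3))
```

```text
[[ 0.453 -0.373  0.03 ]
 [ 0.448 -0.195  0.03 ]
 [ 0.586 -0.364  0.03 ]
 [ 0.594 -0.192  0.03 ]]
side reels [[ 0.589 -0.2    0.03 ]
 [ 0.583 -0.368  0.03 ]
 [ 0.459 -0.379  0.03 ]
 [ 0.445 -0.2    0.03 ]]
base corners [[ 0.413 -0.02   0.012]
 [ 0.362  0.239  0.012]
 [ 0.689  0.287  0.012]
 [ 0.729  0.038  0.012]]
mug,books,stap [[ 0.451  0.417  0.02 ]
 [ 0.627  0.46   0.02 ]
 [ 0.734 -0.194  0.02 ]]
brake top [[0.539 0.21  0.074]] [[0.524 0.21  0.074]]
```

View pics/c1.png

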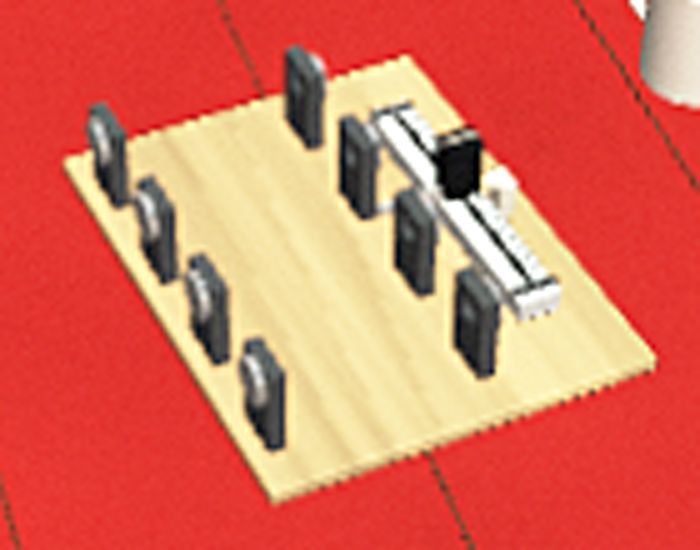

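View pics/wrist0.png

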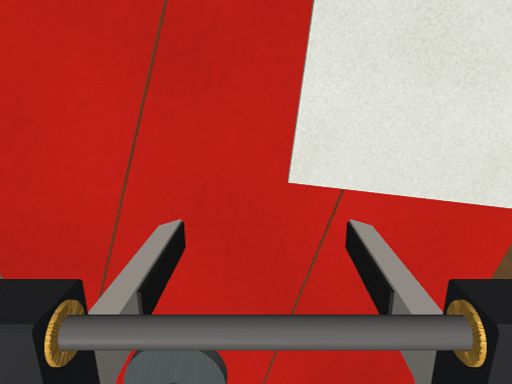

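Reels are near (0.45,-0.375), (0.447,-0.197), (0.585,-0.366) and (0.592,-0.196), and the rack yaw is about 10°. Next I'll go over the rack for a closer look with the wrist camera.

```bash
cat >> h.py <<'E'
def jaw():
    o=robot.get_obs(); return o, R.from_euler('xyz',o['ee_rot']).as_matrix()
def plan(p,jawdeg=None,step=4.5):
    """print tool-axis shift (cm) after turning so the jaw line has this world angle"""
    o,M=jaw(); a=np.degrees(np.arctan2(M[1,1],M[0,1])); t=0
    if jawdeg is not None:
        t=(jawdeg-a+90)%180-90      # world-z turn
        M=R.from_euler('z',t,degrees=True).as_matrix()@M
    s=M.T@(np.array(p)-o['tool_pos'])*100
    print('t%.1f pos'%o['time'],np.round(o['tool_pos'],4),'jaw %.1f'%a,'turn about tool x %.1f'%(-t),'then shift cm',np.round(s,2),'rows',np.ceil(np.linalg.norm(s)/step),'per row',np.round(s/np.ceil(np.linalg.norm(s)/step),2),'q6 %.2f'%o['joint_positions'][5])
E
python3 -c "
from h import *
o,M=jaw();print(M.round(3));plan([.5,-.28,.32]);plan([.5,.1,.32])"
```

```text
[[-0.     0.313 -0.95 ]
 [ 0.001 -0.95  -0.313]
 [-1.    -0.001 -0.   ]]
t0.2 pos [ 0.1723 -0.5221  0.2049] jaw -71.7 turn about tool x 0.0 then shift cm [-11.49 -12.73 -38.7 ] rows 10.0 per row [-1.15 -1.27 -3.87] q6 -0.10
t0.2 pos [ 0.1723 -0.5221  0.2049] jaw -71.7 turn about tool x 0.0 then shift cm [-11.46 -48.81 -50.61] rows 16.0 per row [-0.72 -3.05 -3.16] q6 -0.10
```

>>> carry_out --pt "0 -1.15 -1.27 -3.87 0" --pt "0 -1.15 -1.27 -3.87 0" --pt "0 -1.15 -1.27 -3.87 0" --pt "0 -1.15 -1.27 -3.87 0" --pt "0 -1.15 -1.27 -3.87 0" --pt "0 -1.15 -1.27 -3.87 0" --pt "0 -1.15 -1.27 -3.87 0" --pt "0 -1.15 -1.27 -3.87 0" --pt "0 -1.15 -1.27 -3.87 0" --pt "0 -1.15 -1.27 -3.87 0" --pt "0 0 0 0 0" --pt "0 0 0 0 0"

```text
time: 1.45
tool_pos: [0.5005, -0.28, 0.3202]
ee_rot: [0.175, 1.57, -2.646]
wrist_force: [-0.3, 0.1, -0.5]
width: 0.0941
```

```bash
python3 -c "
from h import *
snap('wrist','w1.png');plan([.5,.1,.32])"
```

```text
t1.5 pos [ 0.4997 -0.2806  0.32  ] jaw -71.7 turn about tool x 0.0 then shift cm [-1.000e-02 -3.613e+01 -1.196e+01] rows 9.0 per row [-0.   -4.01 -1.33] q6 0.64
```

View pics/w1.png

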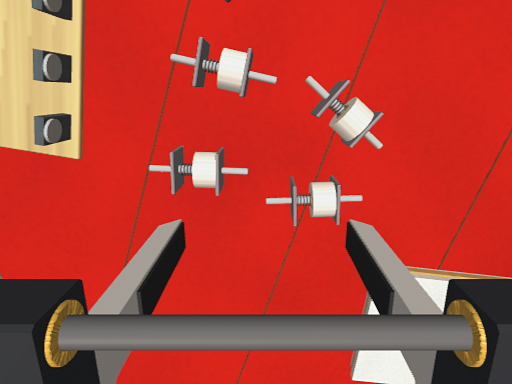

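Wrist view: the four reels are at about (223,68), (343,113), (199,170) and (315,200), and the pin tips are clear. Three rack posts show at the left edge. Moving on to the rack.

>>> carry_out --pt "0 0 -4 -1.33 0" --pt "0 0 -4 -1.33 0" --pt "0 0 -4 -1.33 0" --pt "0 0 -4 -1.33 0" --pt "0 0 -4 -1.33 0" --pt "0 0 -4 -1.33 0" --pt "0 0 -4 -1.33 0" --pt "0 0 -4 -1.33 0" --pt "0 0 -4 -1.33 0" --pt "0 0 0 0 0" --pt "0 0 0 0 0"

```text
time: 2.6
tool_pos: [0.5005, 0.0982, 0.32]
ee_rot: [0.608, 1.569, -2.215]
wrist_force: [-0.8, -0.4, -1.3]
width: 0.0938
```

Run:
```python
from h import *
import pickle
s=snap('wrist');pickle.dump(s,open('rack.pkl','wb'))
im=cv2.cvtColor(s['image'],cv2.COLOR_RGB2BGR)
cv2.imwrite('pics/w2.png',cv2.resize(im,(800,600),interpolation=cv2.INTER_CUBIC))
```

```text
(no output)
```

View pics/w2.png

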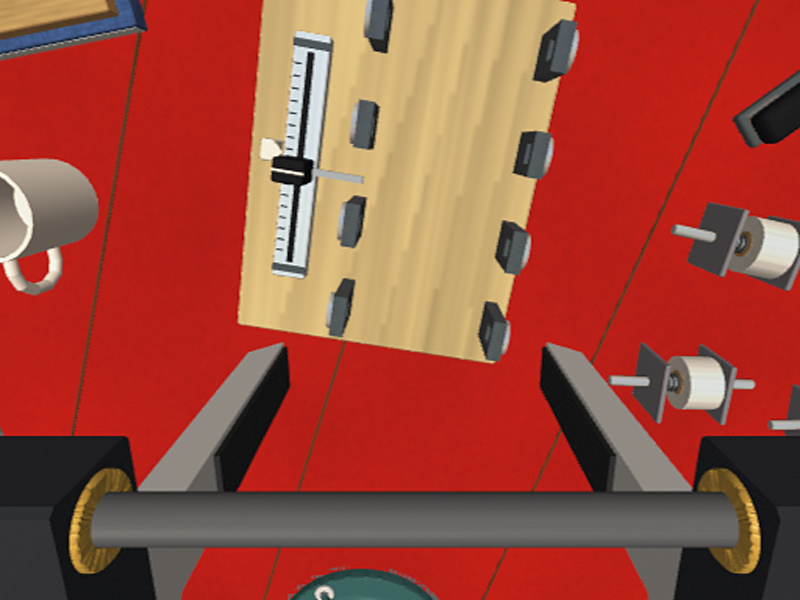

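Wrist view over the rack (800x600 scale): base corners at (240,324) and (494,362), brake grip at (292,170) with the pointer tip at (280,150), and post pairs in rows at y≈310/332, 222/248 and 125/155. I'll zoom in for accurate corners.

Run:
```python
from h import *
import pickle
s=pickle.load(open('rack.pkl','rb'))
im=cv2.cvtColor(s['image'],cv2.COLOR_RGB2BGR)
c=cv2.resize(im[60:240,150:375],None,fx=3.3,fy=3.3,interpolation=cv2.INTER_CUBIC)
c=cv2.convertScaleAbs(c,alpha=1.6,beta=10)
cv2.imwrite('pics/w3.png',c)
U=lambda l:np.array(l)/1.5625
print('base',onz(s,U([[240,324],[494,362],[576,3]]),.012).round(4))
print('track ends mid',onz(s,U([[291,270],[314,40]]),.030).round(4))
print(s['pose'].round(3)[:3,3])
```

```text
base [[ 0.3584  0.2323  0.012 ]
 [ 0.3989 -0.0213  0.012 ]
 [ 0.7264  0.0285  0.012 ]]
track ends mid [[0.4331 0.1953 0.03  ]
 [0.628  0.2262 0.03  ]]
[0.577 0.123 0.499]
```

View pics/w3.png

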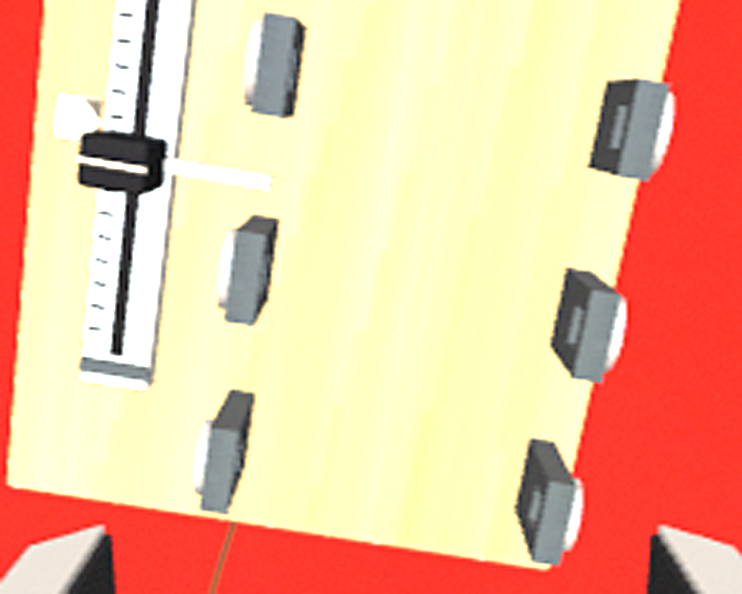

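Zoomed (3.3x): the facing top edges of the posts are, on the left, (248,421)-(231,511) and (272,247)-(253,323), and on the right (547,473)-(533,560), (597,291)-(572,377) and (640,82)-(615,177). The grip's white line runs from (80,157) to (148,170) and the pointer tip is at (100,113).

Run:
```python
from h import *
import pickle
s=pickle.load(open('rack.pkl','rb'))
f=lambda l,z:onz(s,np.array(l,float)/3.3+[150,60],z)
L=f([[248,421],[231,511],[272,247],[253,323],[297,20],[290,115]],.074)
Rr=f([[547,473],[533,560],[597,291],[572,377],[640,82],[615,177]],.074)
for a in (L,Rr):print(a.round(4).tolist(),np.linalg.norm(a[::2]-a[1::2],axis=1).round(4))
l=(L[::2]+L[1::2])/2;r=(Rr[::2]+Rr[1::2])/2
print('bays',((l+r)/2).round(4),'span',np.linalg.norm(l-r,axis=1).round(4),np.degrees(np.arctan2(*(l-r)[:,[1,0]].T)).round(2))
d=lambda v:(np.degrees(np.arctan2(v[1],v[0])).round(2),np.linalg.norm(v).round(4))
print('Lrow',d(l[2]-l[0]),'Rrow',d(r[2]-r[0]))
print('grip line',f([[80,157],[148,170]],.074).round(4),'mark',f([[100,115]],.042).round(4))
g=(im:=cv2.cvtColor(s['image'],cv2.COLOR_RGB2GRAY))[60:240,150:375]
# auto: grey unsaturated posts
hsv=cv2.cvtColor(s['image'],cv2.COLOR_RGB2HSV)
m=((hsv[...,1]<70)&(hsv[...,2]>60)&(hsv[...,2]<125)).astype(np.uint8)
n,lab,st,c=cv2.connectedComponentsWithStats(m)
for i in range(1,n):
    if 60<st[i,4]<900 and st[i,1]<245 and 200<st[i,0]<380:
        q=cv2.minAreaRect(np.argwhere(lab==i)[:,::-1].astype(np.float32)); print(st[i],c[i].round(1),onz(s,[c[i]],.074).round(4), hsv[lab==i].mean(0).round())
```

```text
[[0.4432, 0.1344, 0.074], [0.4039, 0.1302, 0.074], [0.5131, 0.1453, 0.074], [0.4823, 0.1438, 0.074], [0.5949, 0.1603, 0.074], [0.5622, 0.153, 0.074]] [0.0395 0.0308 0.0336]
[[0.4601, 0.0122, 0.074], [0.4223, 0.0042, 0.074], [0.5363, 0.0201, 0.074], [0.501, 0.017, 0.074], [0.6139, 0.0334, 0.074], [0.579, 0.0295, 0.074]] [0.0386 0.0354 0.0352]
bays [[0.4324 0.0702 0.074 ]
 [0.5082 0.0815 0.074 ]
 [0.5875 0.094  0.074 ]] span [0.1253 0.1277 0.1265] [98.11 99.46 98.16]
Lrow (np.float64(8.92), np.float64(0.1569)) Rrow (np.float64(8.5), np.float64(0.157))
grip line [[0.5228 0.2236 0.074 ]
 [0.5262 0.1981 0.074 ]] mark [[0.5372 0.2276 0.042 ]]
[233   0  17  26 300] [241.8  12.2] [[0.6516 0.1755 0.074 ]] [101.  33.  93.]
[349  13  20  34 398] [359.1  29.9] [[0.6767 0.0396 0.074 ]] [101.  31.  92.]
[224  64  16  32 334] [232.7  79.5] [[0.5774 0.1642 0.074 ]] [96. 27. 91.]
[335  84  17  31 334] [343.4  99. ] [[0.5982 0.0278 0.074 ]] [97. 24. 89.]
[216 128  15  31 286] [224.1 143.6] [[0.4991 0.1522 0.074 ]] [91. 22. 89.]
[322 148  16  28 284] [329.5 160.8] [[0.5203 0.0158 0.074 ]] [90. 21. 88.]
[209 190  15  26 241] [216.3 202. ] [[0.4201 0.1401 0.074 ]] [89. 21. 89.]
[310 205  15  26 246] [316.8 217.3] [[0.4417 0.0038 0.074 ]] [88. 20. 88.]
[350 221  93  94 473] [392.4 290.2] [[ 0.3698 -0.1413  0.074 ]] [15. 20. 98.]
```

Post-top centroids give mids 79.4 mm apart at 8.7° yaw (expected 80 mm) and a cup-to-cup distance of 138 mm between post centres, which is consistent. I take bay0 ≈ (0.430,0.0715), bay1 ≈ (0.509,0.084), bay2 ≈ (0.588,0.096), bay3 ≈ (0.667,0.108). The brake is about 74 mm from open. Next I'll push it with closed fingers.

Run:
```python
from h import *
plan([.561,.2165,.12],98.8)
plan([.561,.2165,.05],98.8)
```

```text
t2.6 pos [0.5007 0.0976 0.3201] jaw -71.8 turn about tool x 9.4 then shift cm [ 19.99 -10.85  -7.8 ] rows 6.0 per row [ 3.33 -1.81 -1.3 ] q6 1.34
t2.6 pos [0.5007 0.0976 0.3201] jaw -71.8 turn about tool x 9.4 then shift cm [ 26.99 -10.85  -7.81] rows 7.0 per row [ 3.86 -1.55 -1.12] q6 1.34
```

>>> carry_out --pt "1 0 0 0 4.7" --pt "1 0 0 0 4.7" --pt "1 3.33 -1.81 -1.3 0" --pt "1 3.33 -1.81 -1.3 0" --pt "1 3.33 -1.81 -1.3 0" --pt "1 3.33 -1.81 -1.3 0" --pt "1 3.33 -1.81 -1.3 0" --pt "1 3.33 -1.81 -1.3 0" --pt "1 2.3 0 0 0" --pt "1 2.3 0 0 0" --pt "1 2.4 0 0 0" --pt "1 0 0 0 0" --pt "1 0 0 0 0"

```text
time: 3.95
tool_pos: [0.5615, 0.2164, 0.0506]
ee_rot: [0.487, 1.57, -2.502]
wrist_force: [-0.2, -0.2, -0.6]
width: 0.0004
```

Run:
```python
from h import *
plan([.4514+.018*.988,.1995+.018*.153,.05],98.8)
s=snap('side','s1.png');a=cv2.imread('pics/s1.png')
cv2.imwrite('pics/s1c.png',cv2.resize(a[150:310,130:350],None,fx=3,fy=3,interpolation=cv2.INTER_CUBIC))
```

```text
t4.0 pos [0.5615 0.2164 0.0506] jaw -81.3 turn about tool x -0.1 then shift cm [ 0.07 -0.02  9.34] rows 3.0 per row [ 0.02 -0.01  3.11] q6 1.69
```

View pics/s1c.png

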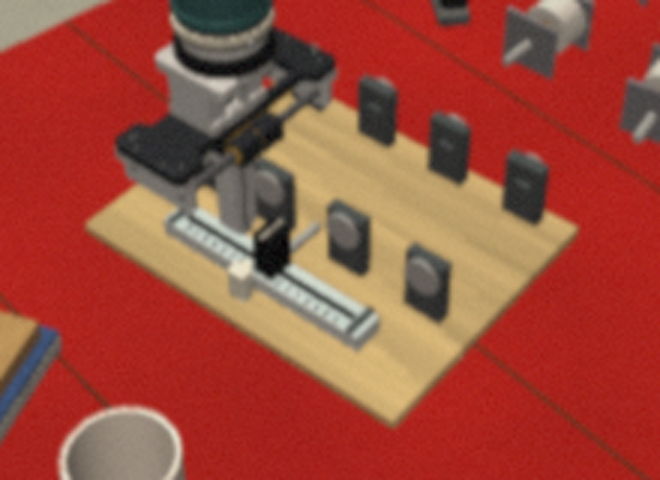

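The side crop shows the closed fingers at (235,195) standing on the track, on the far side of the grip at (270,245). Pushing toward the near end.

>>> carry_out --pt "1 0 0 1.5 0" --pt "1 0 0 1.5 0" --pt "1 0 0 1.5 0" --pt "1 0 0 1.5 0" --pt "1 0 0 1.2 0" --pt "1 0 0 1 0" --pt "1 0 0 0.5 0" --pt "1 0 0 0.3 0" --pt "1 0 0 0 0"

```text
time: 4.9
tool_pos: [0.4722, 0.2045, 0.0509]
ee_rot: [-1.923, 1.571, 1.374]
wrist_force: [0.5, 0.4, 0.4]
width: 0.0005
```

>>> carry_out --pt "1 0 0 0.2 0" --pt "1 0 0 0.2 0" --pt "1 0 0 0 0"

```text
time: 5.2
tool_pos: [0.4695, 0.2041, 0.0507]
ee_rot: [-3.069, 1.568, 0.227]
wrist_force: [5.1, 1.9, -0.3]
width: 0.0004
```

>>> carry_out --pt "1 0 0 0.2 0" --pt "1 0 0 0 0" --pt "1 0 0 0 0"

```text
time: 5.5
tool_pos: [0.4694, 0.204, 0.0508]
ee_rot: [-3.08, 1.564, 0.216]
wrist_force: [10.0, 1.8, -4.3]
width: 0.0007
```

```bash
cat >> h.py <<'E'
def reels(s):
    """white rolls and pin-tip based centres of reels (z=.03)"""
    hsv=cv2.cvtColor(s['image'],cv2.COLOR_RGB2HSV)
    m=(hsv[...,1]<90).astype(np.uint8)
    n,lab,st,c=cv2.connectedComponentsWithStats(m)
    out=[]
    for i in range(1,n):
        x,y,w,h,a=st[i]
        if a<500 or a>6000 or x<=0 or y<=0 or x+w>=512 or y+h>=384 : continue
        pts=np.argwhere(lab==i)[:,::-1].astype(float)
        P=onz(s,pts,.03)[:,:2]
        e=np.linalg.svd(P-P.mean(0),full_matrices=False)[2][0]
        hull=cv2.convexHull(P.astype(np.float32)).reshape(-1,2).astype(float)
        D=np.linalg.norm(hull[:,None]-hull[None],axis=2); j,k=np.unravel_index(D.argmax(),D.shape)
        v=hull[j]-hull[k]
        out.append((c[i].round(0),((hull[j]+hull[k])/2).round(4),D.max().round(4),(np.degrees(np.arctan2(v[1],v[0]))%180).round(1)))
    return out
E
python3 - <<'E'
from h import *
plan([.5,-.28,.32],None)
E
```

```text
t5.5 pos [0.4694 0.204  0.0508] jaw -81.2 turn about tool x 0.0 then shift cm [-26.97  48.29   4.24] rows 13.0 per row [-2.07  3.71  0.33] q6 1.72
```

Hard stop reached (10 N with no movement), so the brake is open. I'll back off, rise and go to look at the reels.

>>> carry_out --pt "1 0 0 -0.8 0" --pt "1 0 0 -0.8 0" --pt "0.5 -4 0 0 0" --pt "0 -4 0 0 0" --pt "0 -2.07 3.71 0.45 0" --pt "0 -2.07 3.71 0.45 0" --pt "0 -2.07 3.71 0.45 0" --pt "0 -2.07 3.71 0.45 0" --pt "0 -2.07 3.71 0.45 0" --pt "0 -2.07 3.71 0.45 0" --pt "0 -2.07 3.71 0.45 0" --pt "0 -2.07 3.71 0.45 0" --pt "0 -2.07 3.71 0.45 0" --pt "0 0 3.71 0.45 0" --pt "0 0 3.71 0.45 0" --pt "0 0 3.71 0.45 0" --pt "0 0 3.71 0.45 0" --pt "0 0 0 0 0" --pt "0 0 0 0 0"

```text
time: 7.4
tool_pos: [0.4983, -0.2798, 0.3158]
ee_rot: [-0.932, 1.567, 2.363]
wrist_force: [1.0, 0.2, -0.5]
width: 0.0939
```

Run:
```python
from h import *
s=snap('wrist','w4.png');
for r in reels(s): print(r)
plan([.5,-.28,.32])
```

```text
(array([33., 35.]), array([0.6002, 0.0374]), np.float64(0.0688), np.float64(57.9))
(array([211.,  74.]), array([ 0.5849, -0.1943]), np.float64(0.1419), np.float64(97.2))
(array([342.,  99.]), array([ 0.5843, -0.3691]), np.float64(0.1426), np.float64(65.6))
(array([ 45., 102.]), array([0.5158, 0.0238]), np.float64(0.0644), np.float64(135.2))
(array([ 56., 162.]), array([0.4342, 0.0113]), np.float64(0.0714), np.float64(142.7))
(array([203., 179.]), array([ 0.443 , -0.1976]), np.float64(0.1434), np.float64(108.4))
(array([328., 189.]), array([ 0.454 , -0.3718]), np.float64(0.1427), np.float64(110.5))
t7.5 pos [ 0.4986 -0.279   0.3164] jaw -81.1 turn about tool x 0.0 then shift cm [-0.36  0.12 -0.12] rows 1.0 per row [-0.36  0.12 -0.12] q6 0.81
```

All four reels measure 142–143 mm long, as they should. I'll take the nearest one first: (0.443,-0.1976) at 108.4°.

```bash
python3 -c "
from h import *
plan([.443,-.1976,.12],108.4)"
```

```text
t7.5 pos [ 0.4986 -0.279   0.3164] jaw -81.1 turn about tool x -9.5 then shift cm [19.66 -9.44  2.68] rows 5.0 per row [ 3.93 -1.89  0.54] q6 0.81
```

>>> carry_out --pt "0 0 0 0 -4.75" --pt "0 0 0 0 -4.75" --pt "0 3.93 -1.89 0.54 0" --pt "0 3.93 -1.89 0.54 0" --pt "0 3.93 -1.89 0.54 0" --pt "0 3.93 -1.89 0.54 0" --pt "0 3.93 -1.89 0.54 0" --pt "0 0 0 0 0" --pt "0 0 0 0 0" --pt "0 0 0 0 0"

```text
time: 8.45
tool_pos: [0.4465, -0.2001, 0.125]
ee_rot: [2.263, 1.562, -0.557]
wrist_force: [0.5, -0.4, 0.0]
width: 0.0937
```

Run:
```python
from h import *
s=snap('wrist','w5.png')
plan([.443,-.1976,.038],108.4)
```

```text
t8.5 pos [ 0.4467 -0.2004  0.1252] jaw -71.6 turn about tool x -0.0 then shift cm [ 8.72 -0.45  0.32] rows 2.0 per row [ 4.36 -0.22  0.16] q6 0.71
```

View pics/w5.png

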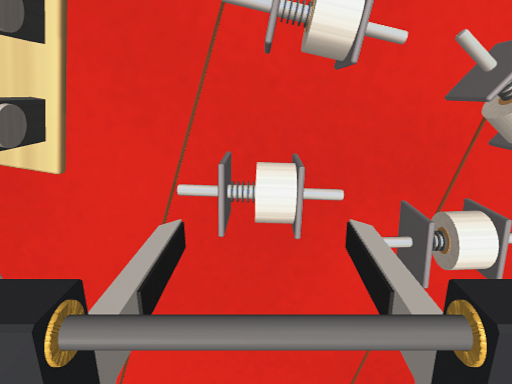

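The view shows the reel at (260,192), level with the jaws and centred between the finger tips (185 and 347). I'll descend and squeeze.

>>> carry_out --pt "0 3 -0.22 0.16 0" --pt "0 3 -0.22 0.16 0" --pt "0 1.8 0 0 0" --pt "0 0.9 0 0 0" --pt "0 0 0 0 0" --pt "0 0 0 0 0"

```text
time: 9.1
tool_pos: [0.4412, -0.1968, 0.0359]
ee_rot: [2.266, 1.566, -0.555]
wrist_force: [0.5, 0.4, -0.2]
width: 0.0941
```

>>> carry_out --pt "1 0 0 0 0" --pt "1 0 0 0 0" --pt "1 0 0 0 0" --pt "1 0 0 0 0" --pt "1 0 0 0 0" --pt "1 0 0 0 0" --pt "1 0 0 0 0" --pt "1 0 0 0 0"

```text
time: 9.9
tool_pos: [0.44, -0.1958, 0.035]
ee_rot: [2.326, 1.568, -0.495]
wrist_force: [0.1, 1.0, 5.9]
width: 0.0463
```

Squeezed to 46.3 mm. Lifting and carrying it above bay1.

>>> carry_out --pt "1 -1 0 0 0" --pt "1 -2.5 0 0 0" --pt "1 -3.5 0 0 0" --pt "1 -3 0 0 0" --pt "1 0 0 0 0" --pt "1 0 0 0 0"

```text
time: 10.5
tool_pos: [0.4385, -0.195, 0.1326]
ee_rot: [-0.653, 1.57, 2.809]
wrist_force: [0.1, 0.2, -3.4]
width: 0.0461
```

```bash
python3 -c "
from h import *
o=robot.get_obs();print(o['width'],o['wrist_force'])
plan([.5092,.0837,.135],98.8)"
```

```text
0.04606186079358855 [ 0.12993088  0.24060257 -3.44020672]
t10.5 pos [ 0.4385 -0.195   0.1326] jaw -71.6 turn about tool x 9.6 then shift cm [ -0.23 -26.46 -11.25] rows 7.0 per row [-0.03 -3.78 -1.61] q6 0.71
```

>>> carry_out --pt "1 0 0 0 4.8" --pt "1 0 0 0 4.8" --pt "1 0 -2.9 -1.25 0" --pt "1 0 -2.9 -1.25 0" --pt "1 0 -2.9 -1.25 0" --pt "1 0 -2.9 -1.25 0" --pt "1 0 -2.9 -1.25 0" --pt "1 0 -2.9 -1.25 0" --pt "1 0 -2.9 -1.25 0" --pt "1 0 -2.9 -1.25 0" --pt "1 0 -2.9 -1.25 0" --pt "1 0 0 0 0" --pt "1 0 0 0 0" --pt "1 0 0 0 0"

```text
time: 11.9
tool_pos: [0.5091, 0.079, 0.1316]
ee_rot: [0.103, 1.567, -2.886]
wrist_force: [-0.5, -0.4, -2.0]
width: 0.0458
```

Run:
```python
from h import *
s=snap('wrist'); im=cv2.cvtColor(s['image'],cv2.COLOR_RGB2BGR)
cv2.imwrite('pics/w6.png',cv2.resize(im[:290],None,fx=1.5625,fy=1.5625,interpolation=cv2.INTER_CUBIC))
import pickle;pickle.dump(s,open('b1.pkl','wb'))
plan([.5092,.0837,.135],98.8)
hsv=cv2.cvtColor(s['image'],cv2.COLOR_RGB2HSV)
```

```text
t11.9 pos [0.5094 0.0788 0.1321] jaw -81.3 turn about tool x -0.1 then shift cm [-0.29 -0.49 -0.05] rows 1.0 per row [-0.29 -0.49 -0.05] q6 1.46
```

View pics/w6.png

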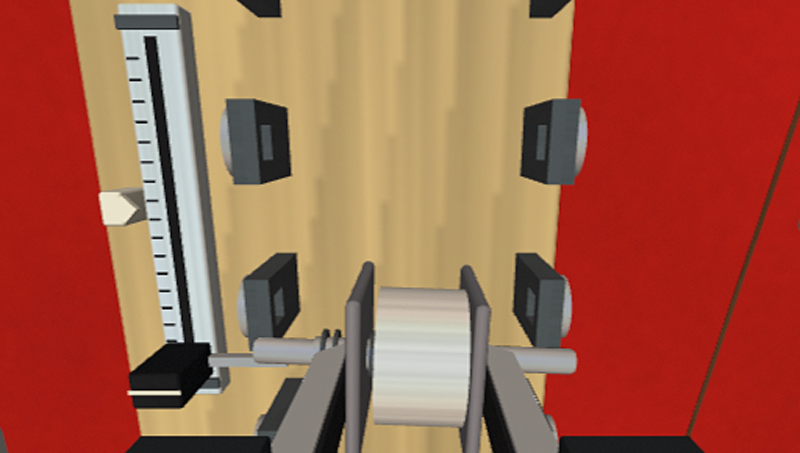

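The view shows the reel held with pin tips at (255,350) and (577,360), post tops at (258,305)/(547,310) and (242,140)/(565,140), and the brake grip at the near end of its track, (165,375). Next I'll compute the alignment.

```bash
cat >> h.py <<'E'
def tops(s):
    hsv=cv2.cvtColor(s['image'],cv2.COLOR_RGB2HSV)
    m=((hsv[...,1]<70)&(hsv[...,2]>60)&(hsv[...,2]<125)).astype(np.uint8)
    n,lab,st,c=cv2.connectedComponentsWithStats(m)
    return [(c[i].round(1),st[i][:4],st[i,4],onz(s,[c[i]],.074)[0].round(4)) for i in range(1,n) if 150<st[i,4]<2500 and st[i,1]<260]
E
python3 - <<'E'
from h import *
import pickle;s=pickle.load(open('b1.pkl','rb'))
for t in tops(s):print(t)
t=onz(s,np.array([[255,350],[577,360]])/1.5625,.127);v=t[0]-t[1]
print('pins',t.round(4),np.linalg.norm(v),np.degrees(np.arctan2(v[1],v[0])),t.mean(0))
print('bay1 posts pix pred',proj(s,[[.5092-.0105,.0837+.0682,.074],[.5092+.0105,.0837-.0682,.074]])*1.5625)
print(s['pose'][:3,3])
E
```

```text
(array([123.2,  98.3]), array([ 73,   4,  89, 229], dtype=int32), np.int32(1864), array([0.569 , 0.1861, 0.074 ]))
(array([155.1,  90.1]), array([145,  63,  22,  55], dtype=int32), np.int32(976), array([0.5777, 0.1648, 0.074 ]))
(array([360.3,  90.5]), array([350,  63,  21,  55], dtype=int32), np.int32(972), array([0.5987, 0.0264, 0.074 ]))
(array([ 87.5, 131.8]), array([ 78, 122,  16,  22], dtype=int32), np.int32(169), array([0.5422, 0.2103, 0.074 ]))
(array([215.4, 247. ]), array([164, 167,  75, 148], dtype=int32), np.int32(1233), array([0.4669, 0.1112, 0.074 ]))
(array([310.2, 244.7]), array([294, 170,  62, 145], dtype=int32), np.int32(1110), array([0.4801, 0.0385, 0.074 ]))
(array([164.4, 198.2]), array([155, 176,  26,  49], dtype=int32), np.int32(637), array([0.5011, 0.1532, 0.074 ]))
(array([351.7, 200.5]), array([335, 176,  27,  48], dtype=int32), np.int32(726), array([0.5204, 0.0146, 0.074 ]))
pins [[0.5045 0.1389 0.127 ]
 [0.519  0.0171 0.127 ]] 0.12264388559851931 96.77291751333885 [0.51177658 0.07797442 0.127     ]
bay1 posts pix pred [[259.36749476 314.69224286]
 [547.27391497 314.41910346]]
[0.58904736 0.09080802 0.31057325]
```

Bay2 agrees with the earlier estimate to within 0.3 mm. The pin axis sits about 2.3 mm forward of the TCP and about 2° off. I'll correct for that and descend in two stages.

```bash
python3 -c "
from h import *
plan([.5068,.0839,.09],100)"
```

```text
t11.9 pos [0.5094 0.0788 0.1321] jaw -81.3 turn about tool x -1.3 then shift cm [ 4.21 -0.55  0.16] rows 1.0 per row [ 4.21 -0.55  0.16] q6 1.46
```

>>> carry_out --pt "1 0 -0.3 0.1 -1.3" --pt "1 0 -0.25 0.06 0" --pt "1 1.4 0 0 0" --pt "1 1.4 0 0 0" --pt "1 1.1 0 0 0" --pt "1 0 0 0 0" --pt "1 0 0 0 0" --pt "1 0 0 0 0"

```text
time: 12.75
tool_pos: [0.5083, 0.085, 0.0949]
ee_rot: [2.893, 1.57, -0.073]
wrist_force: [-0.6, -0.6, -2.4]
width: 0.046
```

Run:
```python
from h import *
plan([.5068,.0839,.0625],100)
s=snap('wrist'); im=cv2.cvtColor(s['image'],cv2.COLOR_RGB2BGR)
cv2.imwrite('pics/w7.png',cv2.resize(im[100:290],None,fx=1.5625,fy=1.5625,interpolation=cv2.INTER_CUBIC))
```

```text
t12.8 pos [0.5083 0.085  0.0949] jaw -79.9 turn about tool x 0.1 then shift cm [3.24 0.08 0.17] rows 1.0 per row [3.24 0.08 0.17] q6 1.45
```

View pics/w7.png

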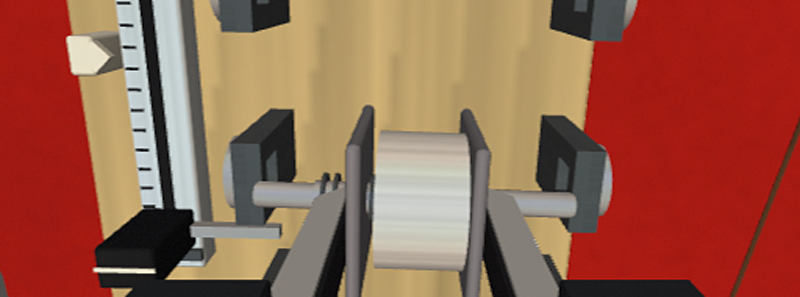

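Pin tips are at (255,193) and (577,205). Projected to post-top height that leaves gaps of about 1.5 mm on the left and 3.5 mm on the right, so I'll shift +1 mm in tool y and descend.

>>> carry_out --pt "1 0 0.1 0.17 0" --pt "1 0.8 0 0 0" --pt "1 0.8 0 0 0" --pt "1 0 0 0 0" --pt "1 0 0 0 0"

```text
time: 13.3
tool_pos: [0.5059, 0.0837, 0.0777]
ee_rot: [-0.045, 1.569, -3.011]
wrist_force: [-0.1, 0.0, -1.5]
width: 0.0457
```

```bash
python3 -c "
from h import *
plan([.5068,.0837,.0625],100);print(robot.get_obs()['wrist_force'])"
```

```text
t13.3 pos [0.5059 0.0837 0.0777] jaw -79.9 turn about tool x 0.1 then shift cm [ 1.52  0.02 -0.09] rows 1.0 per row [ 1.52  0.02 -0.09] q6 1.45
[-0.11684335  0.03469865 -1.51158323]
```

>>> carry_out --pt "1 0.5 0 -0.05 0" --pt "1 0.5 0 -0.03 0" --pt "1 0.5 0 0 0" --pt "1 0 0 0 0" --pt "1 0 0 0 0" --pt "1 0 0 0 0"

```text
time: 13.9
tool_pos: [0.5073, 0.0839, 0.0636]
ee_rot: [2.789, 1.57, -0.177]
wrist_force: [0.1, 0.1, -2.1]
width: 0.0458
```

Pins should be at about 58.5 mm, which is cup height. Releasing.

>>> carry_out --pt "0.1 0 0 0 0" --pt "0.1 0 0 0 0" --pt "0.1 0 0 0 0" --pt "0.1 0 0 0 0" --pt "0.1 0 0 0 0" --pt "0.1 0 0 0 0"

```text
time: 14.5
tool_pos: [0.5075, 0.0839, 0.0639]
ee_rot: [3.003, 1.57, 0.037]
wrist_force: [-0.8, 0.4, -0.2]
width: 0.0845
```

>>> carry_out --pt "0.1 -1 0 0 0" --pt "0.1 -2 0 0 0" --pt "0.1 -4 0 0 0" --pt "0.1 -4.5 0 0 0" --pt "0.1 -4.5 0 0 0" --pt "0 -4.5 0 0 0" --pt "0 -2 0 0 0" --pt "0 0 0 0 0" --pt "0 0 0 0 0"

```text
time: 15.4
tool_pos: [0.507, 0.0839, 0.2883]
ee_rot: [2.594, 1.571, -0.372]
wrist_force: [-0.7, -0.1, 0.7]
width: 0.0937
```

Run:
```python
from h import *
s=snap('wrist'); im=cv2.cvtColor(s['image'],cv2.COLOR_RGB2BGR)
import pickle;pickle.dump(s,open('f1.pkl','wb'))
cv2.imwrite('pics/w8.png',cv2.resize(im[90:260,120:390],None,fx=2.9,fy=2.9,interpolation=cv2.INTER_CUBIC))
for t in tops(s):print(t)
plan([.48,-.26,.31])
```

```text
(array([204.1,  14.4]), array([196,   0,  17,  30], dtype=int32), np.int32(388), array([0.6528, 0.1754, 0.074 ]))
(array([333.1,  16.5]), array([324,   0,  17,  33], dtype=int32), np.int32(429), array([0.6749, 0.039 , 0.074 ]))
(array([485.8,  32.6]), array([467,   1,  45,  62], dtype=int32), np.int32(455), array([ 0.6884, -0.1281,  0.074 ]))
(array([176.4,  83.9]), array([152,  34,  34, 145], dtype=int32), np.int32(448), array([0.5767, 0.1974, 0.074 ]))
(array([26.2, 56.9]), array([ 0, 46, 56, 23], dtype=int32), np.int32(206), array([0.5762, 0.3639, 0.074 ]))
(array([205.8,  88.2]), array([199,  72,  16,  33], dtype=int32), np.int32(385), array([0.5778, 0.164 , 0.074 ]))
(array([327.6,  91.4]), array([320,  75,  15,  33], dtype=int32), np.int32(395), array([0.5985, 0.0274, 0.074 ]))
(array([463.4, 129.3]), array([442, 106,  39,  51], dtype=int32), np.int32(987), array([ 0.5846, -0.1389,  0.074 ]))
(array([487.8, 134.6]), array([473, 112,  39,  46], dtype=int32), np.int32(558), array([ 0.5836, -0.1693,  0.074 ]))
(array([244.4, 155.9]), array([239, 130,  21,  55], dtype=int32), np.in
[... 288 characters left out ...]
4.1]), array([  0, 164,  45,  43], dtype=int32), np.int32(1173), array([0.4262, 0.3736, 0.074 ]))
(array([209.1, 219.1]), array([203, 203,  14,  31], dtype=int32), np.int32(294), array([0.4209, 0.1399, 0.074 ]))
(array([318.3, 221.5]), array([311, 207,  14,  29], dtype=int32), np.int32(287), array([0.4418, 0.0033, 0.074 ]))
(array([137.4, 290.4]), array([ 88, 220,  93,  95], dtype=int32), np.int32(475), array([0.302 , 0.2219, 0.074 ]))
(array([392.4, 290.1]), array([350, 220,  93,  95], dtype=int32), np.int32(475), array([ 0.3623, -0.1168,  0.074 ]))
t15.4 pos [0.5065 0.0839 0.2869] jaw -79.9 turn about tool x 0.0 then shift cm [-2.3  33.39  8.63] rows 8.0 per row [-0.29  4.17  1.08] q6 1.45
```

View pics/w8.png

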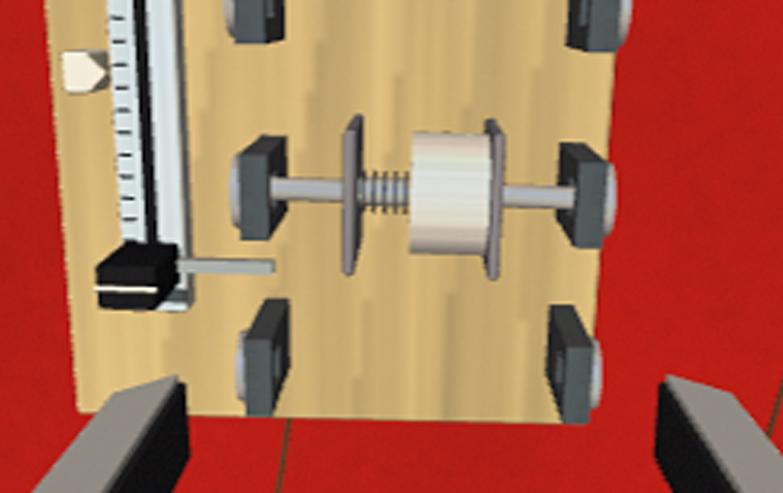

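The reel is fitted: both pins enter the post faces at (275,187) and (573,197). I'll improve the angle estimate by using tip averages, then go for the next reel.

>>> carry_out --pt "0 -0.3 4.17 1.08 0" --pt "0 -0.3 4.17 1.08 0" --pt "0 -0.3 4.17 1.08 0" --pt "0 -0.3 4.17 1.08 0" --pt "0 -0.3 4.17 1.08 0" --pt "0 -0.3 4.17 1.08 0" --pt "0 -0.3 4.17 1.08 0" --pt "0 -0.3 4.17 1.08 0" --pt "0 0 0 0 0" --pt "0 0 0 0 0"

```text
time: 16.45
tool_pos: [0.4796, -0.2599, 0.3097]
ee_rot: [-0.868, 1.565, 2.448]
wrist_force: [0.0, -0.2, 1.0]
width: 0.094
```

```bash
python3 - <<'E'
t=open('h.py').read()
t=t.replace("        v=hull[j]-hull[k]\n","""        e=(hull[j]-hull[k])/D.max()
        for _ in range(3):
            q=P@e; A=P[q>q.max()-.012].mean(0);B=P[q<q.min()+.012].mean(0); v=A-B; e=v/np.linalg.norm(v)
        mid=(A+B)/2
""").replace("((hull[j]+hull[k])/2).round(4)","mid.round(4)")
open('h.py','w').write(t)
E
cat > r.py <<'E'
from h import *
import sys
s=snap('wrist')
for r in reels(s):
    if abs(r[2]-.142)<.008:
        print(r); plan([*r[1],.12],r[3])
E
python3 r.py
```

```text
(array([230.,  60.]), array([ 0.5869, -0.1937]), np.float64(0.1426), np.float64(96.2))
t16.5 pos [ 0.4799 -0.259   0.3104] jaw -79.9 turn about tool x 3.9 then shift cm [ 19.03  -5.28 -11.39] rows 6.0 per row [ 3.17 -0.88 -1.9 ] q6 0.80
(array([363.,  89.]), array([ 0.5837, -0.3686]), np.float64(0.1427), np.float64(67.3))
t16.5 pos [ 0.4799 -0.259   0.3104] jaw -79.9 turn about tool x 32.8 then shift cm [ 18.98   6.17 -13.85] rows 6.0 per row [ 3.16  1.03 -2.31] q6 0.80
(array([344., 182.]), array([ 0.4535, -0.3723]), np.float64(0.1423), np.float64(110.3))
t16.5 pos [ 0.4799 -0.259   0.3104] jaw -79.9 turn about tool x -10.2 then shift cm [19.02  9.77  6.36] rows 5.0 per row [3.8  1.95 1.27] q6 0.80
```

>>> carry_out --pt "0 0 0 0 -5.1" --pt "0 0 0 0 -5.1" --pt "0 2.72 1.4 0.91 0" --pt "0 2.72 1.4 0.91 0" --pt "0 2.72 1.4 0.91 0" --pt "0 2.72 1.4 0.91 0" --pt "0 2.72 1.4 0.91 0" --pt "0 2.72 1.4 0.91 0" --pt "0 2.7 1.4 0.9 0" --pt "0 0 0 0 0" --pt "0 0 0 0 0" --pt "0 0 0 0 0"

```text
time: 17.7
tool_pos: [0.456, -0.3729, 0.1244]
ee_rot: [2.167, 1.568, -0.619]
wrist_force: [-0.7, -0.1, 0.4]
width: 0.094
```

```bash
cat > near.py <<'E'
from h import *
import sys
# reel in view nearest the TCP, seen close up
s=snap('wrist'); o=robot.get_obs()
rs=[r for r in reels(s) if abs(r[2]-.142)<.01]
for r in rs:
    if np.linalg.norm(r[1]-o['tool_pos'][:2])<.06: print(r); plan([*r[1],.039],r[3])
E
python3 near.py; python3 -c "
from h import *
plan([.4535,-.3723,.039],110.3)"
```

```text
(array([265., 192.]), array([ 0.4533, -0.3716]), np.float64(0.1435), np.float64(110.3))
t17.8 pos [ 0.4561 -0.3731  0.1247] jaw -69.6 turn about tool x 0.1 then shift cm [ 8.57 -0.27  0.23] rows 2.0 per row [ 4.29 -0.13  0.11] q6 0.43
t17.8 pos [ 0.4561 -0.3731  0.1247] jaw -69.6 turn about tool x 0.1 then shift cm [ 8.57 -0.2   0.23] rows 2.0 per row [ 4.29 -0.1   0.12] q6 0.43
```

>>> carry_out --pt "0 3 0 0 0" --pt "0 2 0 0 0" --pt "0 0 0 0 0" --pt "0 0 0 0 0" --pt "0 0 0 0 0" --pt "0 0 0 0 0" --pt "0 0 0 0 0" --pt "0 0 0 0 0"

```text
time: 18.55
tool_pos: [0.4549, -0.3739, 0.073]
ee_rot: [1.968, 1.57, -0.82]
wrist_force: [-0.5, 0.1, -0.3]
width: 0.0939
```

```bash
python3 -c "
from h import *
plan([.4534,-.372,.039],110.3)"
```

```text
t18.6 pos [ 0.4549 -0.3739  0.073 ] jaw -69.7 turn about tool x -0.0 then shift cm [ 3.4  -0.24  0.07] rows 1.0 per row [ 3.4  -0.24  0.07] q6 0.43
```

>>> carry_out --pt "0 0 -0.24 0.07 0" --pt "0 1.7 0 0 0" --pt "0 1.6 0 0 0" --pt "0 0 0 0 0" --pt "0 0 0 0 0" --pt "0 0 0 0 0" --pt "0 0 0 0 0" --pt "0 0 0 0 0"

```text
time: 19.35
tool_pos: [0.4536, -0.3721, 0.0402]
ee_rot: [1.975, 1.569, -0.813]
wrist_force: [-0.1, 0.4, 0.3]
width: 0.0938
```

>>> carry_out --pt "1 0 0 0 0" --pt "1 0 0 0 0" --pt "1 0 0 0 0" --pt "1 0 0 0 0" --pt "1 0 0 0 0" --pt "1 0 0 0 0" --pt "1 0 0 0 0" --pt "1 0 0 0 0"

```text
time: 20.15
tool_pos: [0.4532, -0.3717, 0.0393]
ee_rot: [1.367, 1.571, -1.421]
wrist_force: [-0.1, -0.2, 0.0]
width: 0.0603
```

>>> carry_out --pt "1 -1 0 0 0" --pt "1 -2.5 0 0 0" --pt "1 -3.5 0 0 0" --pt "1 -3 0 0 0" --pt "1 0 0 0 0" --pt "1 0 0 0 0" --pt "1 0 0 0 0" --pt "1 0 0 0 0"

```text
time: 20.95
tool_pos: [0.4521, -0.3706, 0.1364]
ee_rot: [-1.128, 1.566, 2.368]
wrist_force: [0.3, 0.5, -2.9]
width: 0.0455
```

```bash
python3 -c "
from h import *
plan([.5880,.0957,.135],98.7)"
```

```text
t20.9 pos [ 0.4521 -0.3706  0.1364] jaw -69.7 turn about tool x 11.6 then shift cm [  0.3  -44.04 -20.49] rows 11.0 per row [ 0.03 -4.   -1.86] q6 0.43
```

The width read 60 mm at closing (perhaps the momentary slackening) and is now 45.5 mm with about 3 N of load. Carrying it to bay2, where I'll check the pose in the grip.

>>> carry_out --pt "1 0 0 0 5.8" --pt "1 0 0 0 5.8" --pt "1 0 -3.15 -1.46 0" --pt "1 0 -3.15 -1.46 0" --pt "1 0 -3.15 -1.46 0" --pt "1 0 -3.15 -1.46 0" --pt "1 0 -3.15 -1.46 0" --pt "1 0 -3.15 -1.46 0" --pt "1 0 -3.15 -1.46 0" --pt "1 0 -3.15 -1.46 0" --pt "1 0 -3.15 -1.46 0" --pt "1 0 -3.15 -1.46 0" --pt "1 0 -3.15 -1.46 0" --pt "1 0 -3.15 -1.46 0" --pt "1 0 -3.15 -1.46 0" --pt "1 0 -3.1 -1.5 0" --pt "1 0 0 0 0" --pt "1 0 0 0 0" --pt "1 0 0 0 0" --pt "1 0 0 0 0"

```text
time: 22.95
tool_pos: [0.5889, 0.0935, 0.1388]
ee_rot: [0.318, 1.57, -2.674]
wrist_force: [-0.8, -0.7, -3.0]
width: 0.0458
```

Run:
```python
from h import *
import pickle
s=snap('wrist'); im=cv2.cvtColor(s['image'],cv2.COLOR_RGB2BGR);pickle.dump(s,open('b2.pkl','wb'))
cv2.imwrite('pics/w9.png',cv2.resize(im[100:290],None,fx=1.5625,fy=1.5625,interpolation=cv2.INTER_CUBIC))
plan([.5880,.0957,.09],98.7); print(robot.get_obs()['width'])
```

```text
t23.0 pos [0.589  0.0935 0.1391] jaw -81.4 turn about tool x -0.1 then shift cm [ 4.91 -0.23  0.06] rows 2.0 per row [ 2.45 -0.12  0.03] q6 1.48
0.04564484463395
```

View pics/w9.png

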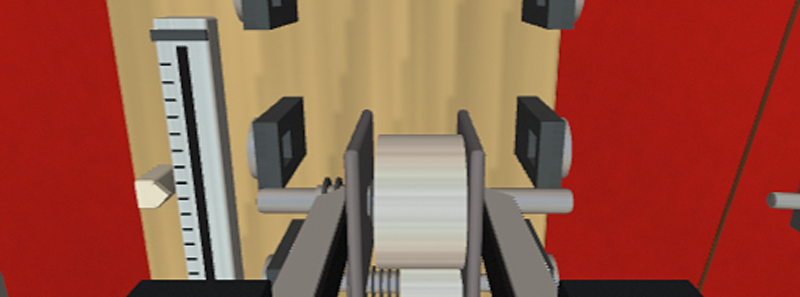

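Pins are level at (258,200) and (574,200), untilted in the grip. I'll work out the forward offset numerically.

```bash
cat >> h.py <<'E'
def held(s,uv,dz,bay,z):
    "pin tips uv (px), pin height below TCP dz -> TCP target that puts pin mid on the bay line"
    o,M=jaw(); t=onz(s,uv,o['tool_pos'][2]-dz); v=t[0]-t[1]; off=t.mean(0)[:2]-o['tool_pos'][:2]
    u=np.array([np.cos(np.radians(8.7)),np.sin(np.radians(8.7))]);n=np.array([-u[1],u[0]])
    print('span',np.linalg.norm(v).round(4),'ang',np.degrees(np.arctan2(v[1],v[0])).round(1),'fwd/lat mm',(off@u*1e3).round(1),(off@n*1e3).round(1))
    T=np.array(bay)-u*(off@u)-n*(off@n)*.5
    plan([*T,z],98.7)
E
python3 - <<'E'
from h import *
import pickle
s=pickle.load(open('b2.pkl','rb'))
held(s,np.array([[258,200],[574,200]])/1.5625+[0,100],.0093,[.5880,.0957],.09)
for t in tops(s):print(t)
E
```

```text
span 0.1233 ang 98.5 fwd/lat mm -0.1 -1.3
t23.0 pos [0.589  0.0935 0.1391] jaw -81.4 turn about tool x -0.1 then shift cm [ 4.91 -0.3   0.06] rows 2.0 per row [ 2.45 -0.15  0.03] q6 1.48
(array([161.4,  92.2]), array([151,  66,  22,  53], dtype=int32), np.int32(922), array([0.6568, 0.177 , 0.074 ]))
(array([360.3,  92.1]), array([350,  66,  21,  53], dtype=int32), np.int32(925), array([0.6777, 0.0384, 0.074 ]))
(array([137.3, 177.8]), array([ 96, 111,  60, 168], dtype=int32), np.int32(1226), array([0.5917, 0.191 , 0.074 ]))
(array([216.3, 252.6]), array([170, 170,  68, 145], dtype=int32), np.int32(1508), array([0.5385, 0.1251, 0.074 ]))
(array([309. , 252.4]), array([293, 170,  65, 145], dtype=int32), np.int32(1496), array([0.5498, 0.0511, 0.074 ]))
(array([170.5, 198.9]), array([161, 175,  22,  47], dtype=int32), np.int32(688), array([0.5786, 0.165 , 0.074 ]))
(array([351.2, 200.5]), array([314, 175,  50,  47], dtype=int32), np.int32(743), array([0.598 , 0.0271, 0.074 ]))
```

>>> carry_out --pt "1 0 -0.15 0.06 0" --pt "1 1 -0.15 0 0" --pt "1 1.3 0 0 0" --pt "1 1.3 0 0 0" --pt "1 1 0 0 0" --pt "1 0 0 0 0" --pt "1 0 0 0 0" --pt "1 0 0 0 0" --pt "1 0 0 0 0" --pt "1 0 0 0 0"

```text
time: 24.0
tool_pos: [0.5887, 0.0976, 0.094]
ee_rot: [3.013, 1.569, 0.023]
wrist_force: [0.1, -0.1, -1.9]
width: 0.0457
```

```bash
python3 -c "
from h import *
plan([.5878,.0964,.067],98.7)"
```

```text
t24.0 pos [0.5887 0.0976 0.094 ] jaw -81.3 turn about tool x -0.0 then shift cm [2.7  0.1  0.11] rows 1.0 per row [2.7  0.1  0.11] q6 1.49
```

>>> carry_out --pt "1 0 0.1 0.1 0" --pt "1 0.5 0 0 0" --pt "1 0.5 0 0 0" --pt "1 0 0 0 0" --pt "1 0 0 0 0" --pt "1 0 0 0 0"

```text
time: 24.6
tool_pos: [0.5874, 0.0964, 0.0832]
ee_rot: [1.712, 1.571, -1.278]
wrist_force: [-0.4, 0.1, -3.0]
width: 0.0458
```

```bash
python3 -c "
from h import *
plan([.5878,.0964,.067],98.7)"
```

```text
t24.6 pos [0.5874 0.0964 0.0832] jaw -81.3 turn about tool x -0.0 then shift cm [ 1.62  0.01 -0.04] rows 1.0 per row [ 1.62  0.01 -0.04] q6 1.49
```

>>> carry_out --pt "1 0.5 0 0 0" --pt "1 0.5 0 0 0" --pt "1 0.6 0 0 0" --pt "1 0 0 0 0" --pt "1 0 0 0 0" --pt "1 0 0 0 0"

```text
time: 25.2
tool_pos: [0.5875, 0.0964, 0.0674]
ee_rot: [2.772, 1.57, -0.218]
wrist_force: [1.2, 0.5, -2.1]
width: 0.0458
```

Low force and at height, so I'll release and rise.

>>> carry_out --pt "0.1 0 0 0 0" --pt "0.1 0 0 0 0" --pt "0.1 0 0 0 0" --pt "0.1 0 0 0 0" --pt "0.1 0 0 0 0" --pt "0.1 0 0 0 0"

```text
time: 25.8
tool_pos: [0.5877, 0.0965, 0.0678]
ee_rot: [3.083, 1.57, 0.092]
wrist_force: [-1.1, 0.0, 0.6]
width: 0.0844
```

>>> carry_out --pt "0.1 -1 0 0 0" --pt "0.1 -2 0 0 0" --pt "0.1 -4 0 0 0" --pt "0.1 -4 0 0 0" --pt "0 -4 0 0 0" --pt "0 -4 0 0 0" --pt "0 -4 0 0 0" --pt "0 0 0 0 0" --pt "0 0 0 0 0"

```text
time: 26.7
tool_pos: [0.5878, 0.0965, 0.2995]
ee_rot: [3.038, 1.567, 0.048]
wrist_force: [0.2, 0.0, -0.6]
width: 0.0938
```

```bash
cat >> h.py <<'E'
BAY=np.array([[.430,.0715],[.5092,.0837],[.588,.096],[.6672,.1078]])
def fitted(s):
    "white roll blobs in the rack area, axis height .055: frame coords relative to bay"
    hsv=cv2.cvtColor(s['image'],cv2.COLOR_RGB2HSV)
    m=((hsv[...,1]<60)&(hsv[...,2]>150)).astype(np.uint8)
    n,lab,st,c=cv2.connectedComponentsWithStats(m)
    u=np.array([np.cos(np.radians(8.7)),np.sin(np.radians(8.7))]);N=np.array([-u[1],u[0]])
    for i in range(1,n):
        if st[i,4]<300: continue
        x,y,w,h,a=st[i]
        p=onz(s,[[x,c[i][1]],[x+w,c[i][1]],c[i]],.07)[:,:2]-BAY[0]   # roll's visible upper part
        q=np.c_[p@u,p@N]
        if -.03<q[2,0]<.3 and abs(q[2,1])<.06: print('roll at bay %.2f'%(q[2,0]/.08),'lat mm from %.1f to %.1f'%tuple(q[:2,1]*1e3),st[i])
E
python3 - <<'E'
from h import *
import pickle
fitted(pickle.load(open('f1.pkl','rb')));print('now')
s=snap('wrist');fitted(s); im=cv2.cvtColor(s['image'],cv2.COLOR_RGB2BGR)
cv2.imwrite('pics/w10.png',im)
plan([.48,-.27,.31])
E
```

```text
roll at bay 1.06 lat mm from 5.1 to -30.0 [ 261  136   29   40 1058]
now
roll at bay 2.05 lat mm from 5.3 to -28.3 [261 138  27  37 968]
roll at bay 1.07 lat mm from 5.6 to -29.7 [261 197  27  38 925]
t26.8 pos [0.5872 0.0964 0.2973] jaw -81.3 turn about tool x 0.0 then shift cm [-1.27 34.61 16.12] rows 9.0 per row [-0.14  3.85  1.79] q6 1.49
```

Both rolls measure +5 to −29 mm across, as expected for a seated reel (+4 to −28). On to the next reel.

>>> carry_out --pt "0 -0.14 3.85 1.79 0" --pt "0 -0.14 3.85 1.79 0" --pt "0 -0.14 3.85 1.79 0" --pt "0 -0.14 3.85 1.79 0" --pt "0 -0.14 3.85 1.79 0" --pt "0 -0.14 3.85 1.79 0" --pt "0 -0.14 3.85 1.79 0" --pt "0 -0.14 3.85 1.79 0" --pt "0 -0.14 3.85 1.79 0" --pt "0 0 0 0 0" --pt "0 0 0 0 0" --pt "0 0 0 0 0" --pt "0 0 0 0 0"

```text
time: 28.05
tool_pos: [0.4807, -0.269, 0.3095]
ee_rot: [-1.056, 1.57, 2.239]
wrist_force: [0.3, -0.1, 0.0]
width: 0.094
```

```bash
python3 r.py
```

```text
(array([220.,  61.]), array([ 0.5872, -0.1939]), np.float64(0.1424), np.float64(96.1))
t28.1 pos [ 0.4807 -0.269   0.3097] jaw -81.2 turn about tool x 2.7 then shift cm [ 18.97  -6.33 -11.39] rows 6.0 per row [ 3.16 -1.05 -1.9 ] q6 0.80
(array([354.,  87.]), array([ 0.5837, -0.3689]), np.float64(0.1427), np.float64(67.3))
t28.1 pos [ 0.4807 -0.269   0.3097] jaw -81.2 turn about tool x 31.5 then shift cm [ 18.97   5.25 -13.36] rows 6.0 per row [ 3.16  0.88 -2.23] q6 0.80
```

>>> carry_out --pt "0 0 0 0 2.7" --pt "0 2.72 -0.9 -1.63 0" --pt "0 2.72 -0.9 -1.63 0" --pt "0 2.72 -0.9 -1.63 0" --pt "0 2.72 -0.9 -1.63 0" --pt "0 2.72 -0.9 -1.63 0" --pt "0 2.7 -0.9 -1.62 0" --pt "0 2.7 -0.9 -1.62 0" --pt "0 2 0 0 0" --pt "0 2 0 0 0" --pt "0 0 0 0 0" --pt "0 0 0 0 0" --pt "0 0 0 0 0" --pt "0 0 0 0 0" --pt "0 0 0 0 0"

```text
time: 29.6
tool_pos: [0.5877, -0.1963, 0.0814]
ee_rot: [2.596, 1.568, -0.441]
wrist_force: [0.2, 0.2, -0.2]
width: 0.0941
```

```bash
python3 near.py; python3 -c "
from h import *
plan([.5872,-.1939,.039],96.1)"
```

```text
t29.6 pos [ 0.5875 -0.1962  0.081 ] jaw -84.0 turn about tool x -0.1 then shift cm [ 4.2  -0.24  0.01] rows 1.0 per row [ 4.2  -0.24  0.01] q6 1.05
```

>>> carry_out --pt "0 0 -0.24 0 0" --pt "0 2 0 0 0" --pt "0 2.1 0 0 0" --pt "0 0 0 0 0" --pt "0 0 0 0 0" --pt "0 0 0 0 0" --pt "0 0 0 0 0" --pt "0 0 0 0 0"

```text
time: 30.45
tool_pos: [0.5872, -0.1937, 0.0398]
ee_rot: [2.581, 1.569, -0.456]
wrist_force: [-0.1, -0.1, -0.2]
width: 0.0939
```

>>> carry_out --pt "1 0 0 0 0" --pt "1 0 0 0 0" --pt "1 0 0 0 0" --pt "1 0 0 0 0" --pt "1 0 0 0 0" --pt "1 0 0 0 0" --pt "1 0 0 0 0" --pt "1 0 0 0 0" --pt "1 0 0 0 0"

```text
time: 31.35
tool_pos: [0.5868, -0.1935, 0.0389]
ee_rot: [1.215, 1.571, -1.822]
wrist_force: [0.2, -0.2, -0.1]
width: 0.0454
```

>>> carry_out --pt "1 -1 0 0 0" --pt "1 -2.5 0 0 0" --pt "1 -3.5 0 0 0" --pt "1 -2.7 0 0 0" --pt "1 0 0 0 0" --pt "1 0 0 0 0" --pt "1 0 0 0 0" --pt "1 0 0 0 0"

```text
time: 32.15
tool_pos: [0.5855, -0.193, 0.1331]
ee_rot: [-0.501, 1.566, 2.744]
wrist_force: [0.6, -0.0, -2.7]
width: 0.0457
```

```bash
python3 -c "
from h import *
print(robot.get_obs()['width'],robot.get_obs()['wrist_force'])
plan([.6672,.1078,.135],98.7);plan([.430,.0715,.135],98.7)"
```

```text
0.04567125711393475 [ 0.57784375 -0.01823345 -2.73052555]
t32.1 pos [ 0.5855 -0.193   0.1331] jaw -84.0 turn about tool x -2.7 then shift cm [ -0.17 -28.5  -12.62] rows 7.0 per row [-0.02 -4.07 -1.8 ] q6 1.06
t32.1 pos [ 0.5855 -0.193   0.1331] jaw -84.0 turn about tool x -2.7 then shift cm [ -0.08 -28.49  11.37] rows 7.0 per row [-0.01 -4.07  1.62] q6 1.06
```

>>> carry_out --pt "1 0 0 0 -2.7" --pt "1 -0.05 -2.85 -1.26 0" --pt "1 -0.05 -2.85 -1.26 0" --pt "1 -0.05 -2.85 -1.26 0" --pt "1 -0.05 -2.85 -1.26 0" --pt "1 0 -2.85 -1.26 0" --pt "1 0 -2.85 -1.26 0" --pt "1 0 -2.85 -1.26 0" --pt "1 0 -2.85 -1.26 0" --pt "1 0 -2.85 -1.26 0" --pt "1 0 -2.85 -1.26 0" --pt "1 0 0 0 0" --pt "1 0 0 0 0" --pt "1 0 0 0 0" --pt "1 0 0 0 0" --pt "1 0 0 0 0" --pt "1 0 0 0 0"

```text
time: 33.85
tool_pos: [0.6684, 0.1064, 0.138]
ee_rot: [2.532, 1.571, -0.459]
wrist_force: [-0.3, -0.1, -1.8]
width: 0.0454
```

```bash
cat > pin.py <<'E'
from h import *
import sys
# held reel's pin tips in the wrist view: light grey, rows 215-242
s=snap('wrist'); im=cv2.cvtColor(s['image'],cv2.COLOR_RGB2BGR)
cv2.imwrite('pics/held%.0f.png'%robot.get_obs()['time'],im)
hsv=cv2.cvtColor(s['image'],cv2.COLOR_RGB2HSV)
m=((hsv[...,1]<45)&(hsv[...,2]>115)).astype(np.uint8)
tip=[]
for lo,hi,side in((150,212,0),(318,385,1)):
    mm=np.zeros_like(m);mm[213:245,lo:hi]=m[213:245,lo:hi]
    n,lab,st,c=cv2.connectedComponentsWithStats(mm)
    i=1+np.argmax(st[1:,4]); x,y,w,h,a=st[i]; xe=x if side==0 else x+w
    near=(np.abs(np.argwhere(lab==i)[:,1]-xe)<10); rows=np.argwhere(lab==i)[near,0]
    tip.append([xe,(rows.min()+rows.max()+1)/2]); print(st[i],rows.min(),rows.max())
b=BAY[int(sys.argv[1])]
held(s,np.array(tip),.0091,b,.0665); print(tip,robot.get_obs()['width'])
E
python3 pin.py 3
```

```text
[164 220  48  25 835] 222 236
[318 221  49  24 881] 221 236
span 0.1239 ang 98.7 fwd/lat mm -0.8 -0.9
t33.9 pos [0.6684 0.1066 0.1381] jaw -81.4 turn about tool x -0.1 then shift cm [ 7.16 -0.19  0.03] rows 2.0 per row [ 3.58 -0.09  0.01] q6 1.49
[[np.int32(164), np.float64(229.5)], [np.int32(367), np.float64(229.0)]] 0.045783495953433714
```

>>> carry_out --pt "1 0 -0.1 0 0" --pt "1 1 -0.09 0 0" --pt "1 1.3 0 0 0" --pt "1 1.3 0 0 0" --pt "1 0.9 0 0 0" --pt "1 0 0 0 0" --pt "1 0 0 0 0" --pt "1 0 0 0 0" --pt "1 0 0 0 0" --pt "1 0 0 0 0" --pt "1 0 0 0 0"

```text
time: 35.0
tool_pos: [0.6684, 0.1091, 0.0934]
ee_rot: [2.959, 1.57, -0.032]
wrist_force: [-0.2, 0.1, -0.9]
width: 0.0455
```

```bash
python3 -c "
from h import *
plan([.6678,.1085,.0665],98.7)"
```

```text
t35.0 pos [0.6684 0.1091 0.0934] jaw -81.3 turn about tool x -0.0 then shift cm [2.69 0.05 0.07] rows 1.0 per row [2.69 0.05 0.07] q6 1.50
```

>>> carry_out --pt "1 0 0.05 0.07 0" --pt "1 0.5 0 0 0" --pt "1 0.5 0 0 0" --pt "1 0 0 0 0" --pt "1 0 0 0 0" --pt "1 0 0 0 0"

```text
time: 35.6
tool_pos: [0.6676, 0.1085, 0.0829]
ee_rot: [1.955, 1.571, -1.036]
wrist_force: [0.0, 0.6, -2.6]
width: 0.0454
```

```bash
python3 -c "
from h import *
plan([.6678,.1085,.0665],98.7)"
```

```text
t35.6 pos [0.6676 0.1085 0.0829] jaw -81.3 turn about tool x -0.0 then shift cm [ 1.64  0.   -0.02] rows 1.0 per row [ 1.64  0.   -0.02] q6 1.50
```

>>> carry_out --pt "1 0.5 0 0 0" --pt "1 0.5 0 0 0" --pt "1 0.6 0 0 0" --pt "1 0 0 0 0" --pt "1 0 0 0 0" --pt "1 0 0 0 0"

```text
time: 36.2
tool_pos: [0.6677, 0.1085, 0.067]
ee_rot: [2.813, 1.57, -0.177]
wrist_force: [0.5, -0.2, -1.1]
width: 0.0458
```

>>> carry_out --pt "0.1 0 0 0 0" --pt "0.1 0 0 0 0" --pt "0.1 0 0 0 0" --pt "0.1 0 0 0 0" --pt "0.1 0 0 0 0" --pt "0.1 0 0 0 0"

```text
time: 36.8
tool_pos: [0.6678, 0.1085, 0.0674]
ee_rot: [3.014, 1.57, 0.023]
wrist_force: [0.1, 0.2, 0.1]
width: 0.0843
```

>>> carry_out --pt "0.1 -1 0 0 0" --pt "0.1 -2 0 0 0" --pt "0.1 -4 0 0 0" --pt "0.1 -4 0 0 0" --pt "0 -4 0 0 0" --pt "0 -4 0 0 0" --pt "0 -4 0 0 0" --pt "0 0 0 0 0" --pt "0 0 0 0 0"

```text
time: 37.7
tool_pos: [0.668, 0.1086, 0.2994]
ee_rot: [3.058, 1.566, 0.068]
wrist_force: [0.2, 0.9, -1.2]
width: 0.0941
```

Run:
```python
from h import *
s=snap('wrist');fitted(s)
plan([.48,-.27,.31])
```

```text
roll at bay 3.05 lat mm from 5.1 to -28.5 [ 261  138   27   38 1002]
roll at bay 2.05 lat mm from 5.4 to -28.6 [261 199  26  37 930]
roll at bay 1.07 lat mm from 5.7 to -28.6 [261 253  25  36 861]
t37.8 pos [0.6674 0.1085 0.2969] jaw -81.3 turn about tool x 0.0 then shift cm [-1.31 34.6  24.23] rows 10.0 per row [-0.13  3.46  2.42] q6 1.50
```

Three are seated consistently. Now the fourth reel.

>>> carry_out --pt "0 -0.13 3.46 2.42 0" --pt "0 -0.13 3.46 2.42 0" --pt "0 -0.13 3.46 2.42 0" --pt "0 -0.13 3.46 2.42 0" --pt "0 -0.13 3.46 2.42 0" --pt "0 -0.13 3.46 2.42 0" --pt "0 -0.13 3.46 2.42 0" --pt "0 -0.13 3.46 2.42 0" --pt "0 -0.13 3.46 2.42 0" --pt "0 -0.13 3.46 2.42 0" --pt "0 0 0 0 0" --pt "0 0 0 0 0" --pt "0 0 0 0 0" --pt "0 0 0 0 0"

```text
time: 39.15
tool_pos: [0.4809, -0.2687, 0.3092]
ee_rot: [-0.998, 1.57, 2.297]
wrist_force: [-0.7, 0.4, 0.9]
width: 0.0939
```

```bash
python3 r.py
```

```text
(array([354.,  87.]), array([ 0.5837, -0.3686]), np.float64(0.1427), np.float64(67.3))
t39.2 pos [ 0.481  -0.2687  0.3095] jaw -81.2 turn about tool x 31.5 then shift cm [ 18.94   5.26 -13.34] rows 6.0 per row [ 3.16  0.88 -2.22] q6 0.80
```

>>> carry_out --pt "0 0 0 0 6.3" --pt "0 0 0 0 6.3" --pt "0 0 0 0 6.3" --pt "0 0 0 0 6.3" --pt "0 0 0 0 6.3" --pt "0 2.7 0.75 -1.9 0" --pt "0 2.7 0.75 -1.9 0" --pt "0 2.7 0.75 -1.9 0" --pt "0 2.7 0.75 -1.9 0" --pt "0 2.7 0.75 -1.9 0" --pt "0 2.7 0.75 -1.9 0" --pt "0 2.7 0.76 -1.94 0" --pt "0 1.5 0 0 0" --pt "0 0 0 0 0" --pt "0 0 0 0 0" --pt "0 0 0 0 0" --pt "0 0 0 0 0" --pt "0 0 0 0 0"

```text
time: 41.0
tool_pos: [0.5833, -0.3704, 0.1079]
ee_rot: [2.876, 1.568, -0.664]
wrist_force: [-0.3, -0.0, -0.3]
width: 0.0942
```

```bash
python3 near.py; python3 -c "
from h import *
plan([.5837,-.3686,.039],67.3)"
```

```text
t41.0 pos [ 0.5832 -0.3704  0.1074] jaw -112.8 turn about tool x -0.1 then shift cm [ 6.84 -0.19  0.04] rows 2.0 per row [ 3.42 -0.1   0.02] q6 1.32
```

>>> carry_out --pt "0 1.5 -0.1 0 0" --pt "0 1.5 -0.1 0.04 0" --pt "0 2 0 0 0" --pt "0 1.7 0 0 0" --pt "0 0 0 0 0" --pt "0 0 0 0 0" --pt "0 0 0 0 0" --pt "0 0 0 0 0" --pt "0 0 0 0 0"

```text
time: 41.95
tool_pos: [0.5833, -0.3683, 0.0388]
ee_rot: [0.939, 1.571, -2.602]
wrist_force: [0.4, -0.9, 0.4]
width: 0.0941
```

>>> carry_out --pt "1 0 0 0 0" --pt "1 0 0 0 0" --pt "1 0 0 0 0" --pt "1 0 0 0 0" --pt "1 0 0 0 0" --pt "1 0 0 0 0" --pt "1 0 0 0 0" --pt "1 0 0 0 0" --pt "1 0 0 0 0"

```text
time: 42.85
tool_pos: [0.5834, -0.3683, 0.039]
ee_rot: [2.561, 1.571, -0.979]
wrist_force: [0.0, -0.6, 0.3]
width: 0.0457
```

>>> carry_out --pt "1 -1 0 0 0" --pt "1 -2.5 0 0 0" --pt "1 -3.5 0 0 0" --pt "1 -2.8 0 0 0" --pt "1 0 0 0 -6.3" --pt "1 0 0 0 -6.3" --pt "1 0 0 0 -6.3" --pt "1 0 0 0 -6.3" --pt "1 0 0 0 -6.3" --pt "1 0 0 0 0" --pt "1 0 0 0 0" --pt "1 0 0 0 0"

```text
time: 44.05
tool_pos: [0.5833, -0.3682, 0.1369]
ee_rot: [-0.304, 1.571, 2.988]
wrist_force: [-0.0, 0.2, -1.9]
width: 0.0456
```

```bash
python3 -c "
from h import *
print(robot.get_obs()['width'],robot.get_obs()['wrist_force'])
plan([.430,.0715,.138],98.7)"
```

```text
0.04562655738540681 [-0.03688232  0.19702527 -1.93645711]
t44.0 pos [ 0.5833 -0.3682  0.1369] jaw -81.4 turn about tool x -0.1 then shift cm [ -0.11 -45.79   8.5 ] rows 11.0 per row [-0.01 -4.16  0.77] q6 0.78
```

>>> carry_out --pt "1 0 -3.27 0.61 0" --pt "1 0 -3.27 0.61 0" --pt "1 0 -3.27 0.61 0" --pt "1 0 -3.27 0.61 0" --pt "1 0 -3.27 0.61 0" --pt "1 0 -3.27 0.61 0" --pt "1 0 -3.27 0.61 0" --pt "1 0 -3.27 0.61 0" --pt "1 0 -3.27 0.61 0" --pt "1 0 -3.27 0.61 0" --pt "1 0 -3.27 0.61 0" --pt "1 0 -3.27 0.6 0" --pt "1 0 -3.27 0.6 0" --pt "1 0 -3.27 0.6 0" --pt "1 0 0 0 0" --pt "1 0 0 0 0" --pt "1 0 0 0 0" --pt "1 0 0 0 0" --pt "1 0 0 0 0"

```text
time: 45.95
tool_pos: [0.4305, 0.0706, 0.1368]
ee_rot: [0.77, 1.57, -2.223]
wrist_force: [1.0, 0.1, -2.9]
width: 0.0456
```

```bash
python3 pin.py 0
```

```text
[165 220  47  25 866] 221 236
[318 221  49  24 898] 221 236
span 0.1233 ang 98.5 fwd/lat mm -0.6 -1.2
t46.0 pos [0.4305 0.0707 0.1368] jaw -81.4 turn about tool x -0.1 then shift cm [ 7.03 -0.14 -0.02] rows 2.0 per row [ 3.51 -0.07 -0.01] q6 1.45
[[np.int32(165), np.float64(229.0)], [np.int32(367), np.float64(229.0)]] 0.04581866658344875
```

>>> carry_out --pt "1 0 -0.1 0 0" --pt "1 1 -0.04 0 0" --pt "1 1.3 0 0 0" --pt "1 1.3 0 0 0" --pt "1 0.8 0 0 0" --pt "1 0 0 0 0" --pt "1 0 0 0 0" --pt "1 0 0 0 0" --pt "1 0 0 0 0" --pt "1 0 0 0 0" --pt "1 0 0 0 0"

```text
time: 47.1
tool_pos: [0.4303, 0.0729, 0.0932]
ee_rot: [2.897, 1.57, -0.093]
wrist_force: [-0.9, -0.2, -1.8]
width: 0.0454
```

```bash
python3 -c "
from h import *
plan([.4305,.0722,.0665],98.7)"
```

```text
t47.1 pos [0.4303 0.0729 0.0932] jaw -81.3 turn about tool x -0.0 then shift cm [ 2.67  0.07 -0.01] rows 1.0 per row [ 2.67  0.07 -0.01] q6 1.46
```

>>> carry_out --pt "1 0 0.07 0 0" --pt "1 0.5 0 0 0" --pt "1 0.5 0 0 0" --pt "1 0 0 0 0" --pt "1 0 0 0 0" --pt "1 0 0 0 0"

```text
time: 47.7
tool_pos: [0.4302, 0.0722, 0.0829]
ee_rot: [2.259, 1.571, -0.731]
wrist_force: [0.6, -0.2, -1.6]
width: 0.0459
```

```bash
python3 -c "
from h import *
plan([.4305,.0722,.0665],98.7)"
```

```text
t47.7 pos [0.4302 0.0722 0.0829] jaw -81.3 turn about tool x -0.0 then shift cm [ 1.64  0.   -0.03] rows 1.0 per row [ 1.64  0.   -0.03] q6 1.46
```

>>> carry_out --pt "1 0.5 0 -0.03 0" --pt "1 0.5 0 0 0" --pt "1 0.6 0 0 0" --pt "1 0 0 0 0" --pt "1 0 0 0 0" --pt "1 0 0 0 0"

```text
time: 48.3
tool_pos: [0.4306, 0.0722, 0.067]
ee_rot: [2.683, 1.57, -0.307]
wrist_force: [0.1, -0.3, -2.5]
width: 0.0453
```

>>> carry_out --pt "0.1 0 0 0 0" --pt "0.1 0 0 0 0" --pt "0.1 0 0 0 0" --pt "0.1 0 0 0 0" --pt "0.1 0 0 0 0" --pt "0.1 0 0 0 0"

```text
time: 48.9
tool_pos: [0.4307, 0.0723, 0.0672]
ee_rot: [2.964, 1.57, -0.027]
wrist_force: [-0.6, -0.4, 0.4]
width: 0.0843
```

>>> carry_out --pt "0.1 -1 0 0 0" --pt "0.1 -2 0 0 0" --pt "0.1 -4 0 0 0" --pt "0.1 -4 0 0 0" --pt "0 -4 0 0 0" --pt "0 -4 0 0 0" --pt "0 -4 0 0 0" --pt "0 0 0 0 0" --pt "0 0 0 0 0"

```text
time: 49.8
tool_pos: [0.4309, 0.0723, 0.2986]
ee_rot: [3.003, 1.567, 0.013]
wrist_force: [0.2, 0.3, 0.1]
width: 0.0941
```

Run:
```python
from h import *
s=snap('wrist');fitted(s); im=cv2.cvtColor(s['image'],cv2.COLOR_RGB2BGR)
cv2.imwrite('pics/w11.png',cv2.resize(im[0:260,100:400],None,fx=2.3,fy=2.3,interpolation=cv2.INTER_CUBIC))
plan([.4330,.198,.12],98.7)
```

```text
roll at bay 2.00 lat mm from 5.5 to -29.1 [ 260    0   31   38 1135]
roll at bay 1.05 lat mm from 5.9 to -29.5 [ 260   70   30   41 1127]
roll at bay 0.05 lat mm from 5.0 to -28.5 [ 261  138   27   39 1006]
t49.9 pos [0.4303 0.0722 0.2968] jaw -81.3 turn about tool x -0.0 then shift cm [ 17.68 -12.39  -2.17] rows 5.0 per row [ 3.54 -2.48 -0.43] q6 1.46
```

View pics/w11.png

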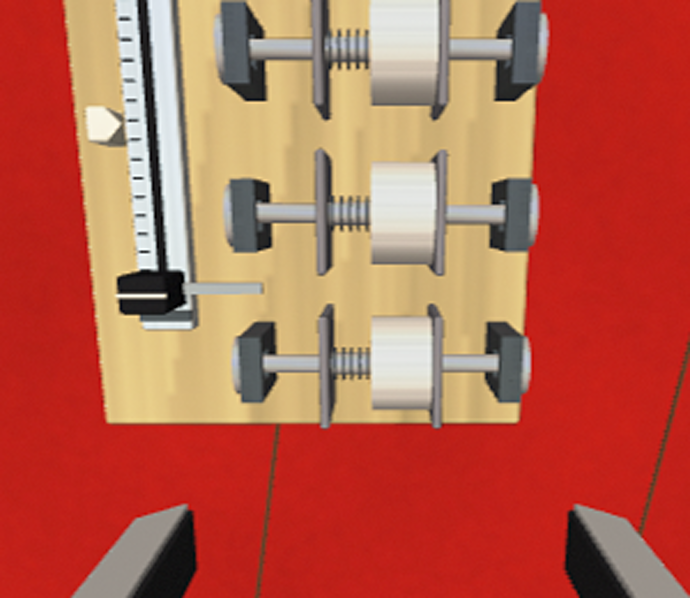

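All seated: each reel's pins run into the post faces. The grip line is at (142,295) and the pointer tip at (124,124). Measuring the brake travel.

Run:
```python
from h import *
s=robot.snapshot('wrist')
f=lambda p,z:onz(s,[np.array(p)/2.3+[100,0]],z)[0]
u=np.array([np.cos(np.radians(8.7)),np.sin(np.radians(8.7))])
g=f([142,295],.074);m=f([124,124],.042)
print('grip',g,'mark',m,'along',(m-g)[:2]@u, 'contact-based grip0',np.array([.4695,.204])-.018*u)
print('grip s',g[:2]@u,'contact s',np.array([.4695,.204])@u-.018,'mark s',m[:2]@u,'old mark s',np.array([.5372,.2276])@u)
T=g[:2]-u*.034
plan([*T,.13],98.7)
```

```text
grip [0.4491649 0.199489  0.074    ] mark [0.53267575 0.22404864 0.042     ] along 0.08626487671649374 contact-based grip0 [0.45170711 0.20127731]
grip s 0.4741716242036149 contact s 0.4769550871871096 mark s 0.5604365009201087 old mark s 0.5654458786818919
t49.9 pos [0.4299 0.0722 0.2958] jaw -81.3 turn about tool x -0.0 then shift cm [ 16.58 -12.29  -0.46] rows 5.0 per row [ 3.32 -2.46 -0.09] q6 1.46
```

>>> carry_out --pt "1 0 -2.5 -0.1 0" --pt "1 0 -2.5 -0.1 0" --pt "1 3.3 -2.5 -0.1 0" --pt "1 3.3 -2.5 -0.1 0" --pt "1 3.3 -2.3 -0.1 0" --pt "1 3.3 0 0 0" --pt "1 3.3 0 0 0" --pt "1 0 0 0 0" --pt "1 0 0 0 0" --pt "1 0 0 0 0" --pt "1 0 0 0 0"

```text
time: 51.0
tool_pos: [0.4182, 0.1948, 0.134]
ee_rot: [-3.0, 1.567, 0.293]
wrist_force: [-0.4, 0.3, -0.3]
width: 0.0094
```

```bash
python3 -c "
from h import *
u=np.array([np.cos(np.radians(8.7)),np.sin(np.radians(8.7))])
g=np.array([.4505,.2003])
plan([*(g-u*.033),.05],98.7)"
```

```text
t51.0 pos [0.4182 0.1948 0.134 ] jaw -81.4 turn about tool x -0.1 then shift cm [ 8.4  -0.05  0.06] rows 2.0 per row [ 4.2  -0.02  0.03] q6 1.73
```

>>> carry_out --pt "1 3 0 0 0" --pt "1 3 0 0 0" --pt "1 2.3 0 0 0" --pt "1 0 0 0 0" --pt "1 0 0 0 0" --pt "1 0 0 0 0" --pt "1 0 0 -0.5 0" --pt "1 0 0 -1 0" --pt "1 0 0 -1 0" --pt "1 0 0 -1 0" --pt "1 0 0 -1 0" --pt "1 0 0 -1 0" --pt "1 0 0 -1 0" --pt "1 0 0 -1 0" --pt "1 0 0 -0.8 0" --pt "1 0 0 -0.5 0" --pt "1 0 0 -0.2 0" --pt "1 0 0 0 0" --pt "1 0 0 0 0" --pt "1 0 0 0 0"

```text
time: 53.0
tool_pos: [0.506, 0.2081, 0.049]
ee_rot: [2.902, 1.57, -0.089]
wrist_force: [0.5, 1.3, 0.8]
width: 0.0003
```

Run:
```python
from h import *
import pickle
o=robot.get_obs();u=np.array([np.cos(np.radians(8.7)),np.sin(np.radians(8.7))])
print(o['tool_pos'],'grip s est',o['tool_pos'][:2]@u+.018)
s=snap('wrist');pickle.dump(s,open('k.pkl','wb')); im=cv2.cvtColor(s['image'],cv2.COLOR_RGB2BGR)
cv2.imwrite('pics/w12.png',cv2.resize(im[120:300,160:400],None,fx=3.3,fy=3.3,interpolation=cv2.INTER_CUBIC))
```

```text
[0.50596661 0.2080645  0.04899514] grip s est 0.5496169087742745
```

View pics/w12.png

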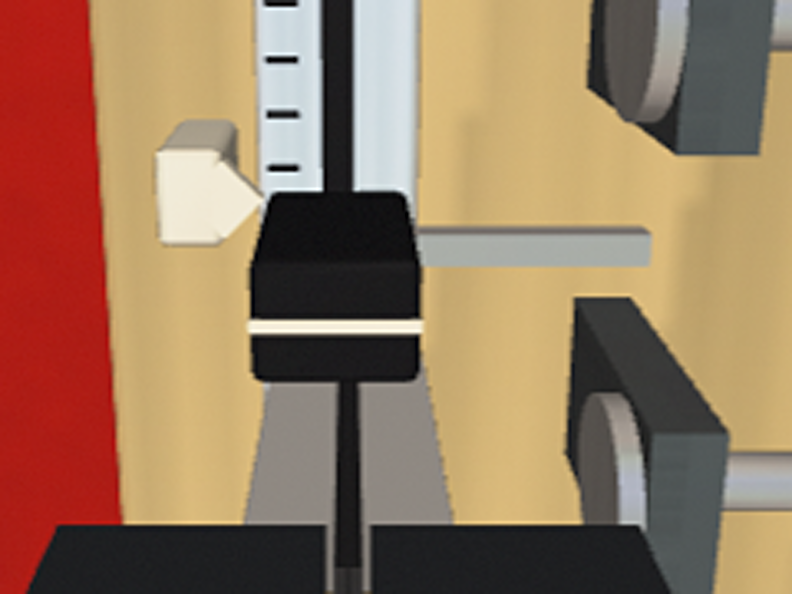

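The grip line is at (335,327) and the pointer tip at (263,203).

Run:
```python
from h import *
import pickle
s=pickle.load(open('k.pkl','rb'));u=np.array([np.cos(np.radians(8.7)),np.sin(np.radians(8.7))])
f=lambda p,z:onz(s,[np.array(p)/3.3+[160,120]],z)[0]
g=f([335,327],.074);m=f([263,203],.042)
print(g,m,'s',g[:2]@u,m[:2]@u,'to go',(m-g)[:2]@u, 'dz 2mm effect',(f([263,203],.044)-m)[:2]@u)
```

```text
[0.52483194 0.21222357 0.074     ] [0.53345834 0.22660365 0.042     ] s 0.5508942700320758 0.5615965646982021 to go 0.010702294666126355 dz 2mm effect 0.0005366083164438366
```

>>> carry_out --pt "1 0 0 -0.4 0" --pt "1 0 0 -0.4 0" --pt "1 0 0 -0.2 0" --pt "1 0 0 0 0" --pt "1 0 0 0 0" --pt "1 0 0 0 0"

```text
time: 53.65
tool_pos: [0.516, 0.2096, 0.0488]
ee_rot: [2.93, 1.57, -0.061]
wrist_force: [-0.5, 0.4, -0.1]
width: 0.0004
```

Run:
```python
from h import *
u=np.array([np.cos(np.radians(8.7)),np.sin(np.radians(8.7))])
o=robot.get_obs();print(o['tool_pos'],'grip s contact',o['tool_pos'][:2]@u+.0185)
s=snap('wrist');im=s['image']
# white line on grip and pointer tip, near the predicted pixels
for X in ([.5348,.2138,.074],[.5335,.2266,.042]): print('pred',proj(s,X).round(1))
g=cv2.cvtColor(im,cv2.COLOR_RGB2HSV); m=((g[...,1]<60)&(g[...,2]>190)).astype(np.uint8)
n,lab,st,c=cv2.connectedComponentsWithStats(m)
for i in range(1,n):
    if st[i,4]>25 and 150<c[i][0]<300 and 140<c[i][1]<250:
        p=np.argwhere(lab==i); r=p[p[:,1]==p[:,1].max()]
        print(st[i],c[i].round(1),'right tip',r.mean(0)[::-1],'line s',onz(s,[c[i]],.074)[0][:2]@u,'tip s',onz(s,[r.mean(0)[::-1]+[.5,0]],.042)[0][:2]@u)
```

```text
[0.51597719 0.20963786 0.04882474] grip s contact 0.5602502914268823
pred [[261.5 219.3]]
pred [[240.1 198.2]]
[208 182  29  28 661] [220.4 195.8] right tip [236.  195.5] line s 0.573217757310845 tip s 0.5633051456045034
[235 218  53   4 210] [261.  219.5] right tip [287. 219.] line s 0.5609006268627761 tip s 0.5485565030814014
```

>>> carry_out --pt "1 0 0 -0.15 0" --pt "1 0 0 0 0" --pt "1 0 0 0 0" --pt "1 0 0 0 0" --pt "1 0 0 1 0" --pt "1 0 0 1.5 0" --pt "1 -2 0 0 0" --pt "1 -4 0 0 0" --pt "1 -4 0 0 0" --pt "0.5 -4 0 0 0" --pt "0 -4 0 0 0" --pt "0 -4 0 0 0" --pt "0 0 0 0 0" --pt "0 0 0 0 0" --pt "0 0 0 0 0"

```text
time: 55.2
tool_pos: [0.4916, 0.2059, 0.267]
ee_rot: [0.18, 1.568, -2.81]
wrist_force: [-0.0, 0.0, -0.4]
width: 0.0449
```

Run:
```python
from h import *
u=np.array([np.cos(np.radians(8.7)),np.sin(np.radians(8.7))])
s=snap('wrist');im=s['image'];print(s['pose'][:3,3].round(3)); fitted(s)
for X in ([.5348,.2138,.074],[.5335,.2266,.042]): print('pred',proj(s,X).round(1))
g=cv2.cvtColor(im,cv2.COLOR_RGB2HSV); m=((g[...,1]<60)&(g[...,2]>180)).astype(np.uint8)
n,lab,st,c=cv2.connectedComponentsWithStats(m)
x,y=proj(s,[.5348,.2138,.074])[0].astype(int)
for i in range(1,n):
    if st[i,4]>8 and abs(c[i][0]-x)<50 and abs(c[i][1]-y)<25:
        print(st[i],c[i].round(1),'line s',(onz(s,[c[i]],.074)[0][:2]@u).round(4))
cr=cv2.resize(cv2.cvtColor(im,cv2.COLOR_RGB2BGR)[max(y-45,0):y+45,x-60:x+60],None,fx=6,fy=6,interpolation=cv2.INTER_CUBIC);cv2.imwrite('pics/w13.png',cr);print(x-60,max(y-45,0))
import pickle;pickle.dump(s,open('e.pkl','wb'))
```

```text
[0.571 0.218 0.446]
roll at bay 2.96 lat mm from 3.1 to -34.8 [382   0  37  31 978]
roll at bay 2.04 lat mm from 4.7 to -33.2 [ 374   68   35   44 1320]
roll at bay 1.05 lat mm from 5.7 to -33.4 [ 367  140   34   42 1200]
roll at bay 0.07 lat mm from 6.4 to -32.5 [ 361  204   32   41 1111]
pred [[263.3 125.1]]
pred [[252.7 121.9]]
[237 114  39  15 226] [247.2 121.4] line s 0.565
[276 119  35   5 117] [291.  121.2] line s 0.5652
203 80
```

View pics/w13.png

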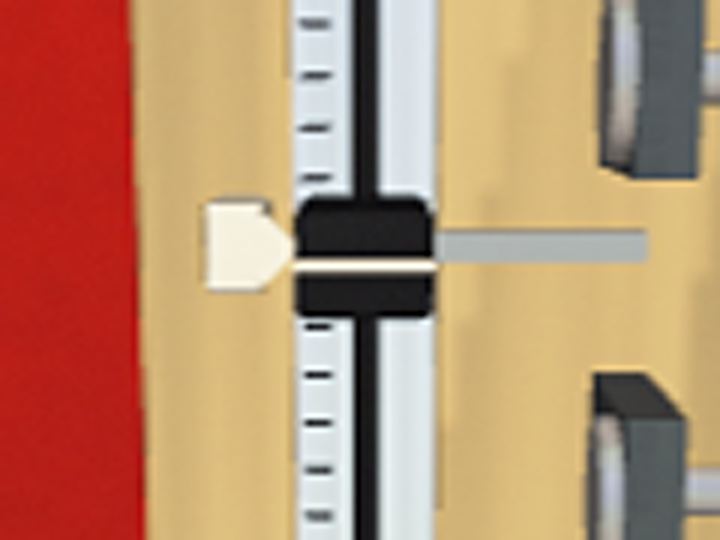

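Run:
```python
from h import *
import pickle
s=pickle.load(open('e.pkl','rb'));u=np.array([np.cos(np.radians(8.7)),np.sin(np.radians(8.7))])
f=lambda p,z:onz(s,[np.array(p)/6+[203,80]],z)[0]
g=f([365,265],.074);m=f([295,248],.042);print(g[:2]@u,m[:2]@u,'mark-grip',(m-g)[:2]@u, robot.get_obs()['width'],robot.get_obs()['wrist_force'])
```

```text
0.562008984921736 0.5622922480606937 mark-grip 0.00028326313895763356 0.04872905339295723 [ 0.33489217 -1.04322516 -0.35598247]
```

The grip is level with the pointer within 0.3 mm, and the arm is clear. Handing in.

```bash
python3 -c "
from bench import robot
print(robot.close_job())"
```

```text
the job is handed in; nothing more can be done
None
```

I pushed the brake to its hard stop at the open end, fitted all four reels one per bay, then pushed the brake level with the white pointer. I handed the job in at about 55 s of the 210 s allowed; it reports no verdict.

**Last checks:**
- **Reels:** Soon after each release, the wrist camera showed that reel's roll spanning about +5 to −29 mm across its bay, about where a seated reel should be. I saw the pins of the reels in bays 0–2 entering both posts. Bay 3 was checked only by its roll position.
- **Brake:** The last close-up put the middle of the grip within 0.3 mm of the pointer tip along the track, with calibration good to about 2 mm.
- **Arm:** It ended clear at about 0.27 m height, with only about 1 N on the wrist.

**Checks that disagreed or were skipped:**
- **Pointer position:** Estimates from different views varied by up to 5 mm. I relied on the closest views, which agreed to about 1–2 mm.
- **Final roll spans:** In the last, oblique view the roll spans read 3–6 mm wider (+3…+6 to −33…−35 mm). I put this down to the viewing angle and did not check further.
- **Second reel's grip:** The jaws read 60 mm open after the usual closing time, possibly the momentary slackening. They read 45.5 mm after the lift, and the reel seated normally.
- **Mug, books and stapler:** I kept the arm's path away from them but did not measure their positions again at the end.

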